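# Seal the finish pot: seat the disk, then screw the ring tight

## Robot

A 7-joint arm with a two-finger parallel gripper is mounted at the origin on the work surface. World frame = base frame: x ahead of the robot, y to its left, z up, the work surface at z = 0. Lengths are in m, angles in rad, forces in N, time in s.
With the tool pointing down it reaches from about 0.425 to 0.875 m from the base axis. Payload 9.9 kg.
Tool frame: the origin (TCP) lies at the very end of the fingers, on their centre line; the grasp point (between the pads) lies hold_point_z behind it (hold_point_z is the distance from the TCP to the grasp point, in m); z points along the fingers, x is the direction in which the jaws open and shut, and the axes are right-handed (so a half turn about z gives the same grasp; the last joint's range is limited). The gripper opens to 85 mm and grips with 20 to 120 N. Pads are 22 mm wide; open, the fingers measure 114 mm over their backs; the gripper's body (76 mm by 85 mm) begins 54 mm behind the grasp point. The pads swing forward as they close: fully open they stand 13 mm farther back than shut.
Start: joints at [1.068, 0.576, 0.025, 1.437, -0.015, 1.129, -0.057], TCP at [0.275, -0.617, 0.231] pointing down, gripper open.
Joint ranges: [-2.76, 2.76], [-0.34, 2.15], [-1.52, 1.57], [0.19, 2.46], [-1.09, 4.23], [0.17, 1.99], [-2.82, 2.82]. Speed limits (rad/s): [2.22, 2.22, 3.01, 3.01, 3.14, 3.14, 3.14].

## Interface

Orientations are given as a unit quaternion [w, x, y, z].
In Python, from workcell import read_state, camera, calibration, finish_job, hold_point_z gives the robot as it stands.
- The arm moves only by the tool move_arm, never from a script. Its arguments are lists of equal length, an entry for each row: "translation": the shift along the world's x, y, z in mm, a list of three; "angular": the turn, a rotation vector about the world's x, y, z in degrees, a list of three; "jaw": the closure, from 0 (fully open) to 1 (shut). In form: {"translation": [[x, y, z], ...], "angular": [[wx, wy, wz], ...], "jaw": [jaw, ...]}. A call has 1 to 5 rows; each row shifts and turns the commanded pose from where the row before left it; what a row does not reach is not made up. A row lasts 1/10 s, in which the tool goes at most 50 mm and 8.59 degrees, less where a joint would pass 70% of its speed; a pose out of reach is approached as far as the arm can. A call is refused whole if a number of a shift passes 50 or a number of a turn 8.59, either way. A call with a gripper value outside its range is refused whole. The fingers move at their own pace and stop on an object; "squeeze" is the grip in N (left out, the last holds). Time passes only in rows, so rows that do not move let the fingers close. It gives the time, the measured TCP pose, the force and the opening at its end, in the units of the state.
- read_state(): the state, without advancing time (a new reading comes with each control period).
- camera(name): name is "side" or "top"; returns the picture (420x560x3 uint8, red, green, blue); there is no depth.
- calibration(name): a dict with "vfov" (degrees; the focal length in pixels is half the picture's height over the tangent of half this angle, whatever the lens; pixels are square), "cx", "cy" (the principal point, pixels), "extrinsics" (4x4, takes a point from camera to world coordinates). Camera axes: x right, y up, looking along -z (the intrinsics and any distortion apply to the point x, -y, -z); pixel columns grow to the right and rows downward; lengths in m; the calibration is good to about 2 mm. A picture is of the moment at which its call begins. calibration takes no time and is no camera call.
- finish_job(): hands the job in, once; it reports no verdict.
The state is a dict: "time_s": time; "joint_positions": joint angles; "qvel": joint speeds; "joint_efforts": joint torques, N m; "tool_pos": TCP position; "tcp_rot": TCP orientation; "force": force on the tool from outside, world axes, zero at the start; "moment": the same for the moment, N m; "gripper_width": finger opening in m.
Only numpy, scipy, OpenCV 4.12 (cv2) and the standard library are available. Lean on these libraries where they do the work, as an engineer would, in place of code of your own. Each camera call takes 0.05 s, during which the arm holds its last target.

## Task

Close the blue finish pot that is held in the lathe chuck on the bench: set the loose white sealing disk into the pot's mouth, knob up and fully home on its ledge, and let go of it. Then put the black threaded ring over it, right way up, and screw it clockwise, gently and level, until it grips the disk hand-tight, without forcing either part; let go, and leave the other things on the bench where they are.

Things in the scene. Friction and masses are not known exactly. Their poses are not given: they have to be found in the camera images.
- pot_mouth (a point): Centre of the fixed pot's mouth on the rim's level, about 100 mm above the bench; z up. White neck, 46 mm outside. The mouth is a round recess 40 mm across and 4 mm deep, to a flat ledge, a springy gasket (18 N per mm) on which the disk rests. The pot's shoulder (69 mm across) is 20 mm below the rim.
- pot: The blue pot, held upright by a steel chuck (104 mm across, jaws to 117 mm across, all over 45 mm below the rim); it cannot move or turn. Origin on the bench under the mouth. Outside the neck: a four-start right-hand thread, 54 mm across, ribs 2.5 mm thick, starting just below the rim: clockwise from above draws the ring down 7 mm per quarter turn. Its starts are not marked: find them by feel.
- disk_center (a point): White sealing disk, loose, lying knob up: 38 mm across, 6 mm thick (its lowest 2 mm stepped in to 35 mm across as a lead-in). The point is the centre of the 6 mm plate; z is its axis, up. Seated, the point is 1 mm below the rim's level and the disk stands 2 mm proud of the rim.
- disk_knob (a point): Where to grip the disk: centre of the head of its orange knob, 17 mm above the plate's centre. Head 14 mm across and 8 mm high, on a neck 11 mm across and 10 mm high.
- disk: The disk again (about 45 g); origin under its centre. A push or clamp of over 60 N on the disk spoils the seal.
- ring_center (a point): Black knurled ring, loose, right way up (lip on top): 65 mm outside, 19 mm high. The point is on its axis, half-way up; z up. Set squarely on the neck, its lugs land on the thread with this point from 6 mm above to 1 mm below the rim's level, by chance of the angle; turned clockwise and followed down with 2 to 8 N it sinks until the lip meets the disk, this point 4 mm below the rim's level.
- ring: The ring again (about 60 g); origin under its centre. Bore 57 mm; four inward lugs (to 47 mm across), 2 to 4.5 mm above the lower edge; on top an inward lip 3.6 mm thick with a 26 mm hole that clears the disk's knob. Turn needed in all: about 70 to 185 degrees by chance of the angle, so take a fresh grip as often as needed.
- ring_top (a point): Centre of the ring's top face. When the lip meets the disk (this point 5.6 mm above the rim's level) the ring is still loose; up to 30 degrees on, its lugs bite under the thread, the gasket gives and the moment climbs, then jumps as the lip stops on the rim 2 mm lower, 25 degrees on. Hand-tight is 0.2 to 0.4 N m and stays when let go; over 0.7 N m (90 N between ring and pot) spoils the thread.
- tall_bottle: Bystander: tall grey paint bottle, black cap, 60 mm across, 185 mm high; origin under its centre.
- small_bottle: Bystander: small blue paint bottle, 36 mm across, 85 mm high; origin under its centre.
- egg_block: Bystander: red painted wooden egg in an 85 mm square wooden block, 75 mm high in all; origin under its centre.
- brush: Bystander: paint brush lying flat, 190 mm long along its x axis, 12 mm high.
- chuck_key: Bystander: steel T-shaped chuck key lying flat, 90 by 90 mm, 12 mm high; origin under the bars' crossing.
- bowl: Bystander: small dark wooden bowl, 116 mm across, 42 mm high; origin under its centre.
- spare_cap: Bystander: small red screw cap, 38 mm across, 16 mm high, of another bottle; origin under its centre.

How it is judged:
On the way, in this order (a step that is already met when the one before it is completed fails the run):
1. the disk is fully home in the pot's mouth, level, and let go, before the ring is brought to it (z of disk_center in the frame of pot_mouth between -0.0048 and 0.0008 m and horizontal distance between disk_center and pot_mouth below 0.003 m and angle between disk_center's own z axis and vertical below 0.06 rad and contact force between the fingers and disk below 0.05 N and horizontal distance between ring_center and pot_mouth above 0.06 m), for 0.2 s.
2. the ring is screwed down over the disk and, let go, clamps it (z of disk_center in the frame of pot_mouth between -0.0048 and 0.0008 m and horizontal distance between disk_center and pot_mouth below 0.003 m and angle between disk_center's own z axis and vertical below 0.06 rad and horizontal distance between ring_center and pot_mouth below 0.004 m and angle between ring_center's own z axis and vertical below 0.08 rad and z of ring_center in the frame of pot_mouth between -0.008 and -0.0024 m and contact force between ring and disk above 4 N and contact force between the fingers and ring below 0.05 N), for 0.2 s.
At the end, for the whole second after the job is handed in: The disk lies home in the mouth (3 mm sideways, 1.8 mm high, 0.06 rad tilt); the ring, level (0.08 rad) and centred (4 mm), its centre 2.4 to 8 mm below the rim's level, at rest and let go, presses the disk with over 4 N by its thread alone (z of disk_center in the frame of pot_mouth between -0.0048 and 0.0008 m and horizontal distance between disk_center and pot_mouth below 0.003 m and angle between disk_center's own z axis and vertical below 0.06 rad and horizontal distance between ring_center and pot_mouth below 0.004 m and angle between ring_center's own z axis and vertical below 0.08 rad and z of ring_center in the frame of pot_mouth between -0.008 and -0.0024 m and contact force between ring and disk above 4 N and linear speed of ring below 0.01 m/s); the robot touches nothing.
It fails at once if the disk is pushed or clamped with over 60 N (contact force between disk and pot above 60 N or contact force between ring and disk above 60 N).
It fails at once if the ring is forced against the pot with over 90 N (contact force between ring and pot above 90 N).
It fails at once if a bystander is moved more than 30 mm or knocked over (distance of any of tall_bottle, small_bottle, egg_block, brush, chuck_key, bowl, spare_cap from where it was at the start of the episode above 0.03 m or angle between any of tall_bottle, small_bottle, egg_block, bowl, spare_cap's own z axis and vertical above 0.5 rad).
It also fails if it takes over 72 s, if anything falls off the work surface, if the arm or the gripper's body presses on something with over 40 N, if the wrist force passes 120 N, or if a joint passes its speed limit or range.

## Working session

There is one attempt and no reset: what is moved stays moved. The work goes in short steps, Python scripts to look and compute and a tool call to move; the robot and the scene stay as the last step left them, time stands still between calls to the robot, and variables do not carry over. Pictures are saved under pics/ and viewed, and the job is handed in when it is done.

Besides the shell and the picture viewer there is one more tool, called after "Emit:" in YAML: its name, and indented under it one key for each argument. move_arm: Moves the arm, as the interface text tells. Its arguments: {"type":"object","properties":{"translation":{"type":"array","items":{"type":"array","items":{"type":"number"}}},"angular":{"type":"array","items":{"type":"array","items":{"type":"number"}}},"jaw":{"type":"array","items":{"type":"number"}},"squeeze":{"type":"number"}},"required":["translation","angular","jaw"]}

```bash
ls; mkdir -p pics
python3 - <<'E'
from workcell import *
import cv2
s=read_state();print(s)
print(hold_point_z if not callable(hold_point_z) else hold_point_z())
for n in("top","side"):
    c=calibration(n);print(n,c)
    cv2.imwrite(f"pics/{n}0.png",cv2.cvtColor(camera(n),cv2.COLOR_RGB2BGR))
E
```

```text
pics
{'time_s': 0.0, 'joint_positions': array([ 1.06819695,  0.57650287,  0.02481194,  1.43792166, -0.01500474,
        1.1290199 , -0.0565207 ]), 'qvel': array([ 1.94525339e-04,  4.33611674e-04,  6.01812685e-04,  1.32614122e-03,
       -2.11389332e-04, -6.29056089e-05,  1.29812044e-03]), 'joint_efforts': array([-8.48234140e-04, -7.65752363e+01,  2.24997237e+00, -2.85970706e+01,
        1.51595520e-02,  1.27562543e-02, -1.82753098e-05]), 'tool_pos': array([ 0.27433092, -0.61622768,  0.23045678]), 'tcp_rot': array([-4.26717543e-04,  8.38658976e-01, -5.44656246e-01, -7.16522139e-04]), 'force': array([-0.3039326 ,  0.22431276, -0.37304057]), 'moment': array([-0.02913409, -0.03173141,  0.01746862]), 'gripper_width': 0.08489016738750246}
0.0187
top {'vfov': 52.04986940639154, 'cx': 280.53249960807426, 'cy': 203.10900203365674, 'extrinsics': array([[ 0.00687922,  0.98420258, -0.17691231,  0.36724381],
       [-0.99978332,  0.00329355, -0.02055374,  0.00392223],
       [-0.01964638,  0.17701537,  0.98401198,  1.16793614],
       [ 0.        ,  0.        ,  0.        ,  1.        ]])}
side {'vfov': 49.141485169847655, 'cx': 276.9972831361934, 'cy': 206.38800272355348, 'extrinsics': array([[-0.99958631,  0.00926964, -0.02722663,  0.5193695 ],
       [-0.02820575, -0.50110892,  0.86492444,  1.01826261],
       [-0.00562597,  0.86533457,  0.50116307,  0.66514066],
       [ 0.        ,  0.        ,  0.        ,  1.        ]])}
```

View pics/top0.png

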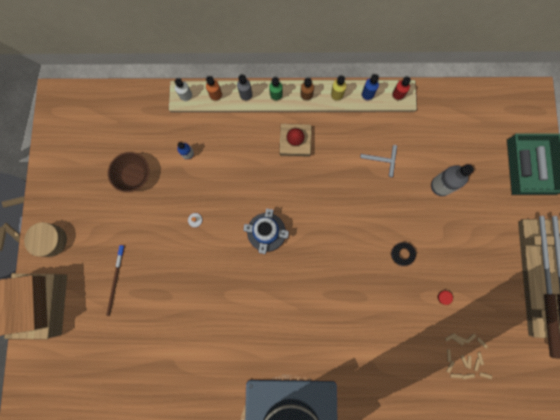

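View pics/side0.png

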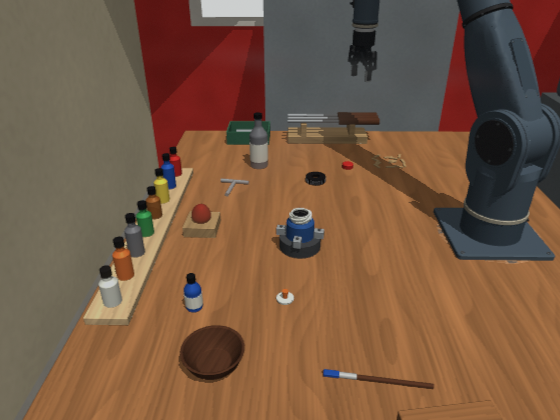

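View crops.

Run:
```python
import cv2,numpy as np
t=cv2.imread('pics/top0.png');s=cv2.imread('pics/side0.png')
def crop(im,c,r,h=24,k=8):
    return cv2.resize(im[r-h:r+h,c-h:c+h],None,fx=k*0.69,fy=k*0.69,interpolation=cv2.INTER_NEAREST)
a=np.hstack([crop(t,195,220),crop(t,265,230),crop(t,403,254)])
b=np.hstack([crop(s,285,297),crop(s,300,228),crop(s,316,178)])
cv2.imwrite('pics/crops.png',np.vstack([a,b]))
```

```text
(no output)
```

View pics/crops.png

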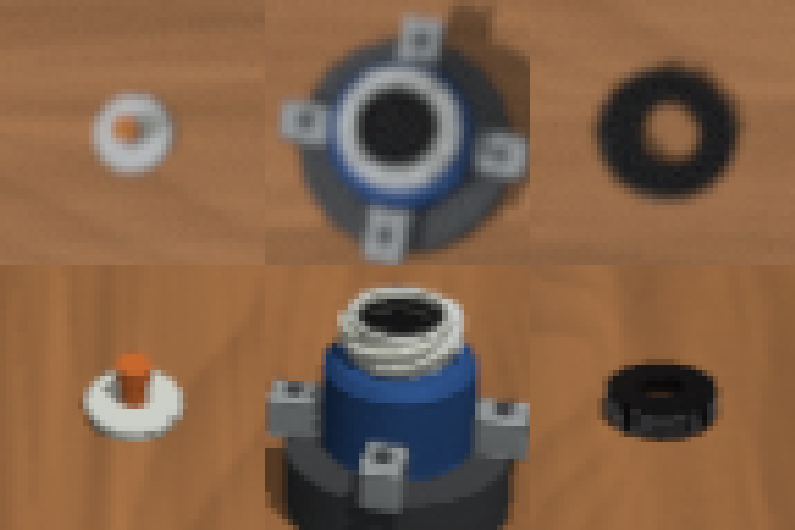

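```bash
cat > h.py <<'E'
import cv2,numpy as np
from workcell import *
from scipy.optimize import least_squares
def f(n): return 210/np.tan(np.radians(calibration(n)['vfov'])/2)
def ray(n,u,v):
    c=calibration(n);E=c['extrinsics'];F=f(n)
    d=np.array([(u-c['cx'])/F,-(v-c['cy'])/F,-1.]);return E[:3,3],E[:3,:3]@d
def onplane(n,u,v,z):
    o,d=ray(n,u,v);return o+d*(z-o[2])/d[2]
def proj(n,P):
    c=calibration(n);E=c['extrinsics'];p=E[:3,:3].T@(np.asarray(P)-E[:3,3]);F=f(n)
    return c['cx']+F*p[0]/-p[2],c['cy']-F*p[1]/-p[2]
def tri(u1,u2):
    (o1,d1),(o2,d2)=ray('top',*u1),ray('side',*u2)
    A=np.stack([d1,-d2],1);t=np.linalg.lstsq(A,o2-o1,rcond=None)[0]
    a,b=o1+t[0]*d1,o2+t[1]*d2;return (a+b)/2,np.linalg.norm(a-b)
def blob(mask,c,r,h):
    m=np.zeros_like(mask);m[r-h:r+h,c-h:c+h]=mask[r-h:r+h,c-h:c+h]
    k,l,st,ce=cv2.connectedComponentsWithStats(m.astype(np.uint8))
    i=1+np.argmax(st[1:,4]);return l==i,ce[i],st[i]
def ell(m):
    cs,_=cv2.findContours(m.astype(np.uint8),cv2.RETR_EXTERNAL,cv2.CHAIN_APPROX_NONE)
    return cv2.fitEllipse(cv2.convexHull(max(cs,key=cv2.contourArea)))
E
cat > a.py <<'E'
from h import *
t=cv2.imread('pics/top0.png').astype(int);s=cv2.imread('pics/side0.png').astype(int)
def hsv(i): return cv2.cvtColor(i.astype(np.uint8),cv2.COLOR_BGR2HSV)
def split(i):
    h=hsv(i);H,S,V=h[...,0],h[...,1].astype(int),h[...,2].astype(int)
    return dict(white=(S<60)&(V>130),orange=(S>165)&(V>110)&(H<16),dark=(V<75)&(S<140))
T,S=split(t),split(s)
for nm,img,mk,cn in(('top',t,T,(195,220)),('side',s,S,(285,297))):
    w=blob(mk['white']|mk['orange'],*cn,16);o=blob(mk['orange'],*cn,12)
    print(nm,'disk',w[1],w[2],ell(w[0]),'knob',o[1],o[2], 'plane6',onplane(nm,*ell(w[0])[0],.006),'knob20',onplane(nm,*o[1],.02))
for nm,mk,cn in(('top',T,(265,230)),('side',S,(300,216))):
    w=blob(mk['white'],*cn,14);d=blob(mk['dark'],cn[0],cn[1],10)
    print(nm,'neck',w[1],w[2],ell(w[0]),'mouth',d[1],d[2],ell(d[0]),onplane(nm,*ell(w[0])[0],.1),onplane(nm,*ell(d[0])[0],.098))
for nm,mk,cn in(('top',T,(403,254)),('side',S,(316,178))):
    w=blob(mk['dark'],*cn,18)
    print(nm,'ring',w[1],w[2],ell(w[0]),onplane(nm,*ell(w[0])[0],.019),onplane(nm,*ell(w[0])[0],.0095))
E
python3 a.py
```

```text
Traceback (most recent call last):
  File "a.py", line 9, in <module>
    w=blob(mk['white']|mk['orange'],*cn,16);o=blob(mk['orange'],*cn,12)
                                              ~~~~^^^^^^^^^^^^^^^^^^^^^
  File "h.py", line 20, in blob
    i=1+np.argmax(st[1:,4]);return l==i,ce[i],st[i]
        ~~~~~~~~~^^^^^^^^^^
ValueError: attempt to get argmax of an empty sequence
```

Run:
```python
import cv2
for f,r,c in(('top',220,195),('side',290,285),('side',297,285)):
    h=cv2.cvtColor(cv2.imread(f'pics/{f}0.png'),cv2.COLOR_BGR2HSV)
    print(f)
    for v in range(r-6,r+7,2): print([tuple(map(int,h[v,u])) for u in range(c-10,c+11,2)])
```

```text
top
[(13, 133, 146), (13, 131, 148), (12, 105, 148), (11, 37, 165), (18, 7, 177), (0, 0, 175), (8, 6, 166), (12, 45, 141), (13, 125, 139), (13, 132, 145), (13, 134, 143)]
[(13, 130, 147), (13, 127, 144), (9, 28, 157), (10, 9, 179), (10, 36, 178), (11, 13, 163), (60, 5, 158), (40, 5, 155), (13, 62, 127), (13, 133, 138), (13, 130, 141)]
[(13, 132, 159), (12, 96, 162), (8, 6, 177), (11, 66, 177), (13, 151, 172), (11, 115, 148), (23, 16, 131), (45, 7, 145), (13, 17, 135), (13, 126, 142), (13, 132, 151)]
[(13, 132, 162), (12, 83, 166), (90, 1, 179), (12, 56, 177), (13, 133, 172), (12, 118, 140), (24, 9, 138), (75, 3, 166), (10, 10, 151), (13, 127, 143), (13, 130, 155)]
[(13, 132, 153), (12, 100, 156), (10, 4, 174), (60, 1, 181), (6, 15, 169), (13, 11, 160), (100, 4, 178), (98, 6, 182), (11, 34, 141), (13, 130, 151), (13, 132, 155)]
[(13, 131, 148), (13, 126, 144), (12, 40, 160), (105, 3, 179), (102, 7, 184), (96, 7, 185), (90, 6, 182), (9, 11, 160), (12, 104, 149), (13, 130, 153), (14, 132, 154)]
[(13, 133, 146), (14, 132, 145), (13, 118, 145), (12, 50, 153), (11, 21, 167), (10, 14, 163),
[... 1803 characters left out ...]
 (14, 62, 174), (14, 149, 144)]
[(14, 144, 136), (41, 10, 206), (38, 10, 207), (41, 12, 177), (11, 142, 117), (11, 199, 141), (12, 68, 165), (39, 9, 206), (41, 10, 207), (21, 25, 174), (13, 147, 142)]
[(13, 148, 150), (38, 12, 174), (41, 10, 206), (40, 11, 207), (40, 11, 207), (41, 10, 207), (41, 10, 207), (43, 9, 207), (43, 9, 204), (16, 29, 170), (13, 148, 143)]
[(14, 148, 155), (14, 73, 94), (41, 11, 185), (39, 9, 205), (39, 9, 206), (43, 9, 207), (41, 10, 207), (40, 7, 205), (35, 9, 171), (14, 134, 139), (13, 147, 144)]
[(14, 150, 155), (14, 149, 144), (15, 84, 100), (25, 23, 124), (35, 10, 152), (39, 11, 162), (30, 15, 134), (23, 24, 138), (14, 129, 134), (13, 149, 142), (13, 148, 146)]
```

```bash
cat > a.py <<'E'
from h import *
t=cv2.imread('pics/top0.png');s=cv2.imread('pics/side0.png')
def split(i):
    h=cv2.cvtColor(i,cv2.COLOR_BGR2HSV).astype(int);H,S,V=h[...,0],h[...,1],h[...,2]
    return dict(white=(S<70)&(V>110),orange=(S>165)&(V>100)&(H<16),dark=(V<80)&(S<150)),S
T,ts=split(t);S,ss=split(s)
for nm,mk,cn in(('top',T,(195,220)),('side',S,(285,299))):
    w=blob(mk['white'],*cn,13);e=ell(w[0]);print(nm,'disk',e,w[2],onplane(nm,*e[0],.006))
hull=blob(T['white'],195,220,13)[0];yy,xx=np.nonzero((ts>50));
sel=(abs(xx-193)<4)&(abs(yy-220)<4);w=ts[yy[sel],xx[sel]]-50;k=(xx[sel]@w/w.sum(),yy[sel]@w/w.sum())
o=blob(S['orange'],285,294,9);print('knob top',k,onplane('top',*k,.024),'side',o[1],o[2],onplane('side',*o[1],.018))
print(tri(k,o[1]))
for nm,mk,cn in(('top',T,(265,230)),('side',S,(300,216))):
    w=blob(mk['white'],*cn,14);d=blob(mk['dark'],cn[0],cn[1],10)
    print(nm,'neck',w[2],ell(w[0]),'mouth',d[2],ell(d[0]),onplane(nm,*ell(w[0])[0],.1),onplane(nm,*ell(d[0])[0],.1))
for nm,mk,cn in(('top',T,(403,254)),('side',S,(316,178))):
    w=blob(mk['dark'],*cn,18)
    print(nm,'ring',w[2],ell(w[0]),onplane(nm,*ell(w[0])[0],.019),onplane(nm,*ell(w[0])[0],.0095))
E
python3 a.py
```

```text
top disk ((194.64317321777344, 219.64317321777344), (14.449432373046875, 14.84093189239502), 45.0) [188 213  15  15 156] [0.52936983 0.26304342 0.006     ]
side disk ((284.8045654296875, 297.6026916503906), (13.195818901062012, 17.647768020629883), 92.48177337646484) [276 292  18  13 154] [0.5275898  0.26827149 0.006     ]
knob top (np.float64(193.43745143745144), np.float64(218.85858585858585)) [0.528979   0.26238406 0.024     ] side [284.72727273 292.40909091] [282 289   7   9  44] [0.52782558 0.26553898 0.018     ]
(array([0.52890075, 0.26405008, 0.01693178]), np.float64(0.00214336929991419))
top neck [251 216  26  25 262] ((263.86077880859375, 228.1199951171875), (23.563589096069336, 25.35628318786621), 75.92864227294922) mouth [258 222  14  14 147] ((264.349609375, 228.4604034423828), (13.04642391204834, 13.601747512817383), 90.0488510131836) [0.49559593 0.06746591 0.1       ] [0.49474619 0.0662315  0.1       ]
side neck [289 208  23  16 192] ((300.5275573730469, 215.24855041503906), (16.05220603942871, 22.80738067626953), 94.9247817993164) mouth [293 210  15   7  79] ((300.1478271484375, 212.7350616455078), (6.473000526428223, 14.571396827697754), 88.22249603271484) [0.49301622 0.08385727 0.1       ] [0.49373844 0.07223717 0.1       ]
top ring [391 242  25  24 374] ((403.2862854003906, 253.45399475097656), (22.99305534362793, 24.487674713134766), 82.53984069824219) [ 0.43964528 -0.29764018  0.019     ] [ 0.44024393 -0.30013366  0.0095    ]
side ring [305 172  21  14 233] ((315.1343688964844, 178.17434692382812), (14.097805976867676, 20.858291625976562), 89.32339477539062) [ 0.439836   -0.27560181  0.019     ] [ 0.43866664 -0.29462509  0.0095    ]
```

Emit:
move_arm:
  translation:
    - [20, 40, 0]
    - [20, 45, 0]
    - [20, 45, 0]
    - [20, 45, 0]
    - [20, 45, 0]
  angular:
    - [0, 0, 8.25]
    - [0, 0, 8.25]
    - [0, 0, 8.25]
    - [0, 0, 8.25]
    - [0, 0, 8.25]
  jaw: [0.2, 0.2, 0.2, 0.2, 0.2]
  squeeze: 20

```text
time_s: 0.6
tool_pos: [0.3748, -0.3947, 0.2311]
tcp_rot: [-0.0, 0.977, -0.211, -0.0]
force: [0.5, 0.9, 0.6]
gripper_width: 0.0679
```

Emit:
move_arm:
  translation:
    - [20, 45, 0]
    - [20, 45, 0]
    - [20, 45, 0]
    - [15, 45, 0]
    - [15, 45, 0]
  angular:
    - [0, 0, 8.25]
    - [0, 0, 8.25]
    - [0, 0, 8.25]
    - [0, 0, 0]
    - [0, 0, 0]
  jaw: [0.3, 0.3, 0.3, 0.3, 0.3]

```text
time_s: 1.1
tool_pos: [0.4647, -0.1698, 0.2312]
tcp_rot: [-0.0, 1.0, 0.0, -0.0]
force: [-0.2, -0.7, 0.7]
gripper_width: 0.0594
```

Emit:
move_arm:
  translation:
    - [10, 48, 0]
    - [10, 48, 0]
    - [10, 48, 0]
    - [10, 48, 0]
    - [5, 48, 0]
  angular:
    - [0, 0, 0]
    - [0, 0, 0]
    - [0, 0, 0]
    - [0, 0, 0]
    - [0, 0, 0]
  jaw: [0.4, 0.4, 0.4, 0.4, 0.4]

```text
time_s: 1.6
tool_pos: [0.5098, 0.0703, 0.2312]
tcp_rot: [-0.0, 1.0, -0.0, 0.0]
force: [0.7, 0.3, -0.3]
gripper_width: 0.0515
```

Emit:
move_arm:
  translation:
    - [8, 48, 0]
    - [0, 48, 0]
    - [0, 48, 0]
    - [0, 40, 0]
    - [0, 0, 0]
  angular:
    - [0, 0, 0]
    - [0, 0, 0]
    - [0, 0, 0]
    - [0, 0, 0]
    - [0, 0, 0]
  jaw: [0.5, 0.5, 0.5, 0.5, 0.5]

```text
time_s: 2.1
tool_pos: [0.5157, 0.2593, 0.2311]
tcp_rot: [-0.002, 1.0, 0.004, -0.001]
force: [0.4, 0.4, 0.7]
gripper_width: 0.0424
```

Emit:
move_arm:
  translation:
    - [13, 5, -45]
    - [0, 0, -45]
    - [0, 0, -45]
    - [0, 0, -40]
    - [0, 0, -20]
  angular:
    - [0, 0, 0]
    - [0, 0, 0]
    - [0, 0, 0]
    - [0, 0, 0]
    - [0, 0, 0]
  jaw: [0.5, 0.5, 0.5, 0.5, 0.5]

```text
time_s: 2.6
tool_pos: [0.5288, 0.2556, 0.0326]
tcp_rot: [0.001, 1.0, -0.0, -0.002]
force: [-0.2, 0.5, -0.6]
gripper_width: 0.0426
```

Emit:
move_arm:
  translation:
    - [0, 0, -15]
    - [0, 0, -9]
    - [0, 0, -1]
    - [0, 0, 0]
  angular:
    - [0, 0, 0]
    - [0, 0, 0]
    - [0, 0, 0]
    - [0, 0, 0]
  jaw: [0.5, 0.5, 0.5, 0.5]

```text
time_s: 3.0
tool_pos: [0.5307, 0.2573, 0.0116]
tcp_rot: [-0.0, 1.0, -0.0, 0.0]
force: [0.2, 0.2, -0.0]
gripper_width: 0.0428
```

```bash
cat > look.py <<'E'
import sys
from h import *
tag=sys.argv[1]
for a in sys.argv[2:]:
    n,u,v=a.split(',');u,v=int(u),int(v)
    im=cv2.cvtColor(camera(n),cv2.COLOR_RGB2BGR);cv2.imwrite(f'pics/{n}_{tag}.png',im)
    h=40;c=im[max(0,v-h):v+h,max(0,u-h):u+h];cv2.imwrite(f'pics/c{n}_{tag}.png',cv2.resize(c,None,fx=7,fy=7,interpolation=cv2.INTER_NEAREST))
s=read_state();print(s['time_s'],s['tool_pos'],s['force'],s['gripper_width'])
E
python3 look.py d1 side,285,290
```

```text
3.05 [0.53095736 0.25742332 0.01202044] [-0.08653069 -0.79191779  0.03827263] 0.0427961243287938
```

View pics/cside_d1.png

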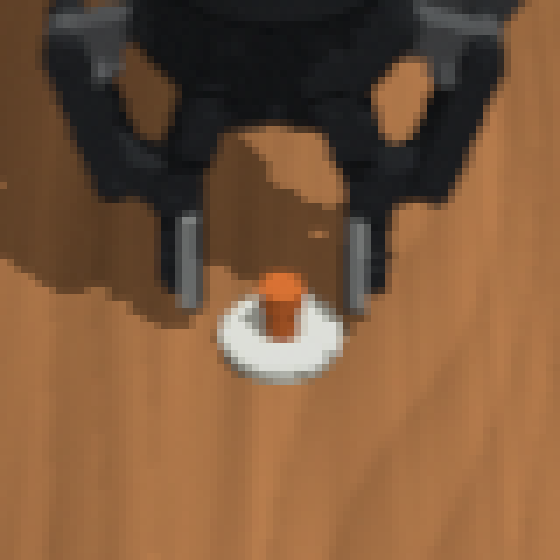

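Emit:
move_arm:
  translation:
    - [-1, 8, 0]
    - [0, 0, -1]
    - [0, 0, -1]
    - [0, 0, 0]
  angular:
    - [0, 0, 0]
    - [0, 0, 0]
    - [0, 0, 0]
    - [0, 0, 0]
  jaw: [0.5, 0.5, 0.7, 0.75]

```text
time_s: 3.45
tool_pos: [0.5295, 0.2653, 0.0093]
tcp_rot: [0.0, 1.0, 0.0, 0.0]
force: [0.1, -0.0, -0.4]
gripper_width: 0.0214
```

Emit:
move_arm:
  translation:
    - [0, 0, 0]
    - [0, 0, 0]
    - [0, 0, 0]
    - [0, 0, 0]
    - [0, 0, 0]
  angular:
    - [0, 0, 0]
    - [0, 0, 0]
    - [0, 0, 0]
    - [0, 0, 0]
    - [0, 0, 0]
  jaw: [0.9, 1, 1, 1, 1]

```text
time_s: 3.95
tool_pos: [0.5295, 0.2652, 0.0094]
tcp_rot: [0.0, 1.0, -0.0, -0.0]
force: [-0.2, -0.4, 2.6]
gripper_width: 0.0125
```

```bash
python3 look.py d2 side,285,290
```

```text
4.0 [0.52951403 0.26521175 0.00934381] [-0.69716552 -0.98108459  2.63845031] 0.01243078683616491
```

View pics/cside_d2.png

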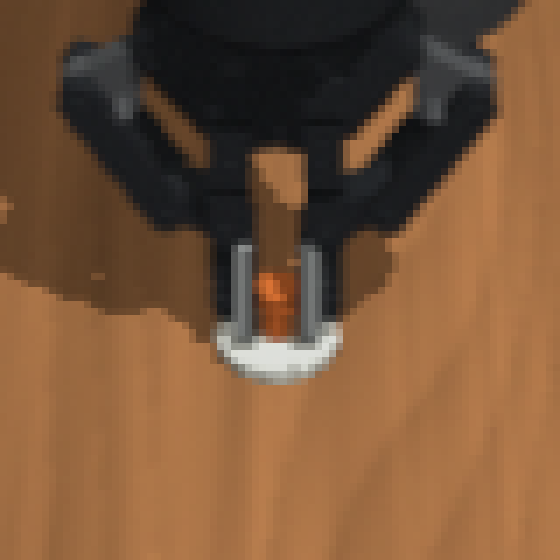

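Emit:
move_arm:
  translation:
    - [0, 0, 0]
    - [0, 0, 0]
    - [0, 0, 1]
    - [0, 0, 0]
    - [0, 0, 0]
  angular:
    - [0, 0, 0]
    - [0, 0, 0]
    - [0, 0, 6]
    - [0, 0, 8.4]
    - [0, 0, 8.4]
  jaw: [0.6, 0.55, 0.55, 0.55, 0.55]

```text
time_s: 4.5
tool_pos: [0.5295, 0.2655, 0.0103]
tcp_rot: [0.0, 0.98, 0.201, 0.0]
force: [0.4, -0.3, -0.0]
gripper_width: 0.0383
```

Emit:
move_arm:
  translation:
    - [0, 0, 0]
    - [0, 0, 0]
    - [0, 0, 0]
    - [0, 0, 0]
    - [0, 0, 0]
  angular:
    - [0, 0, 8.4]
    - [0, 0, 8.4]
    - [0, 0, 8.4]
    - [0, 0, 8.4]
    - [0, 0, 8.4]
  jaw: [0.55, 0.55, 0.55, 0.55, 0.55]

```text
time_s: 5.0
tool_pos: [0.5296, 0.2653, 0.0102]
tcp_rot: [-0.0, 0.843, 0.538, 0.0]
force: [1.0, -0.4, 0.0]
gripper_width: 0.0384
```

Emit:
move_arm:
  translation:
    - [0, 0, 0]
    - [0, 0, 0]
    - [0, 0, 0]
    - [0, 0, 0]
  angular:
    - [0, 0, 8.4]
    - [0, 0, 8.4]
    - [0, 0, 8.4]
    - [0, 0, 0]
  jaw: [0.55, 0.55, 0.55, 0.65]

```text
time_s: 5.4
tool_pos: [0.5295, 0.2651, 0.0099]
tcp_rot: [-0.0, 0.707, 0.708, -0.0]
force: [0.4, 0.2, -0.1]
gripper_width: 0.0302
```

Emit:
move_arm:
  translation:
    - [0, 0, 0]
    - [0, 0, 0]
    - [0, 0, 0]
    - [0, 0, 0]
    - [0, 0, 0]
  angular:
    - [0, 0, 0]
    - [0, 0, 0]
    - [0, 0, 0]
    - [0, 0, 0]
    - [0, 0, 0]
  jaw: [0.8, 0.9, 1, 1, 1]

```text
time_s: 5.9
tool_pos: [0.5295, 0.2654, 0.0103]
tcp_rot: [0.0, 0.707, 0.707, -0.0]
force: [0.0, 1.2, 0.2]
gripper_width: 0.0126
```

```bash
python3 look.py d3 side,285,290; python3 -c "
from workcell import *;print(read_state()['joint_positions'])"
```

```text
5.95 [0.52948379 0.26540374 0.01035099] [0.20145071 0.24228951 0.03866105] 0.012380190212191331
[-0.08577575  0.82810107 -0.75542013  1.85932894  0.79491786  0.78624451
  0.29345691]
```

View pics/cside_d3.png

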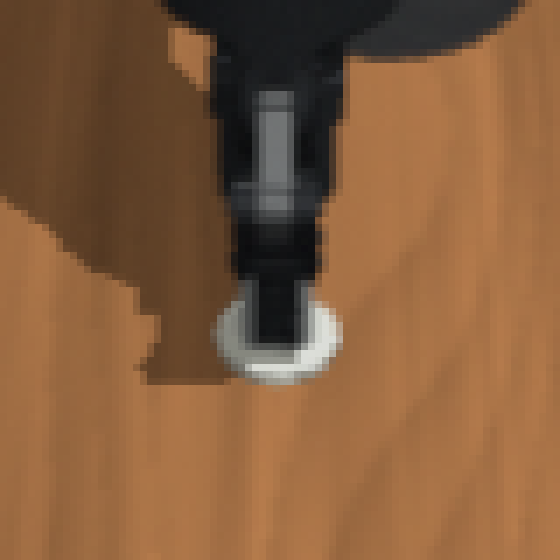

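```bash
cat > b.py <<'E'
from h import *
for tag in('side0','side_d1','side_d2','side_d3'):
    s=cv2.imread(f'pics/{tag}.png');h=cv2.cvtColor(s,cv2.COLOR_BGR2HSV).astype(int)
    m=(h[...,1]<50)&(h[...,2]>140);m[:296]=0;w,c,st=blob(m,285,303,14)
    # columns extents with subpixel from saturation profile, per row
    print(tag,st,[(r,np.nonzero(w[r])[0].min(),np.nonzero(w[r])[0].max()) for r in range(296,305) if w[r].any()])
    for r in (297,298,299):
        S=np.clip((150-h[r,270:300,1])/140,0,1);L=270+14-S[:14].sum();
        i=np.nonzero(S>.5)[0];l=i[0]-1+ (1-S[i[0]-1]) ; rr=i[-1]+S[i[-1]+1]; print('  ',r,(l+rr)/2+270,rr-l,end='')
    col=np.clip((150-h[296:310,282:288,1])/140,0,1).mean(1);print('  bottom',296+col.sum())
print(proj('side',(.5295,.2654,.006)),proj('side',(.5295,.2844,.006)),proj('side',(.5295,.2844,.002)),proj('side',(.5105,.2654,.006)),proj('side',(.5485,.2654,.006)))
E
python3 b.py
```

```text
side0 [276 296  18   9  99] [(296, np.int64(277), np.int64(293)), (297, np.int64(276), np.int64(293)), (298, np.int64(276), np.int64(293)), (299, np.int64(277), np.int64(293)), (300, np.int64(278), np.int64(292)), (301, np.int64(279), np.int64(291)), (302, np.int64(280), np.int64(290)), (303, np.int64(282), np.int64(286)), (304, np.int64(285), np.int64(286))]
   297 284.61071428571427 17.307142857142857   298 284.63928571428573 17.335714285714285   299 284.5357142857143 17.1  bottom 302.8178571428571
side_d1 [276 296  18   9 107] [(296, np.int64(277), np.int64(293)), (297, np.int64(276), np.int64(293)), (298, np.int64(276), np.int64(293)), (299, np.int64(277), np.int64(293)), (300, np.int64(277), np.int64(292)), (301, np.int64(278), np.int64(291)), (302, np.int64(280), np.int64(291)), (303, np.int64(282), np.int64(289)), (304, np.int64(283), np.int64(286))]
   297 284.6642857142857 17.442857142857143   298 284.63214285714287 17.35   299 284.5392857142857 17.107142857142854  bottom 302.8452380952381
side_d2 [276 296  18   9  85] [(296, np.int64(291), np.int64(292)), (297, np.int64(277
[... 563 characters left out ...]
, (299, np.int64(288), np.int64(292)), (300, np.int64(287), np.int64(292)), (301, np.int64(280), np.int64(291)), (302, np.int64(280), np.int64(290)), (303, np.int64(281), np.int64(289)), (304, np.int64(283), np.int64(286))]
   297 283.99642857142857 18.03571428571429   298 284.28214285714284 17.464285714285715   299 284.4035714285714 17.221428571428575  bottom 304.59285714285716
(np.float64(283.92902732436403), np.float64(296.6856677307785)) (np.float64(283.7920514520381), np.float64(302.75283726764025)) (np.float64(283.7886554604281), np.float64(304.1965832656429)) (np.float64(292.82230731191464), np.float64(296.8157088207076)) (np.float64(275.04511423213756), np.float64(296.5557636073318))
```

Run:
```python
from h import *
t=cv2.imread('pics/top0.png');h=cv2.cvtColor(t,cv2.COLOR_BGR2HSV).astype(int)
V=h[...,2];print(V[217:241,250:280:1])
yy,xx=np.mgrid[219:238,255:274]
w=np.clip((150-V[219:238,255:274])/110.,0,1)
r=(np.hypot(xx-264.3,yy-228.4)<9)
w=w*r;print(w.sum(),2*np.sqrt(w.sum()/np.pi),(w*xx).sum()/w.sum(),(w*yy).sum()/w.sum())
u,v=(w*xx).sum()/w.sum(),(w*yy).sum()/w.sum();print(onplane('top',u,v,.098))
s=cv2.imread('pics/side0.png');h=cv2.cvtColor(s,cv2.COLOR_BGR2HSV).astype(int)
print(h[204:226,286:316,2]);print(h[204:226,286:316,1])
```

```text
[[151 145 130 109  94  79  74  75  74  81  90  95  99 108 114 120 118 110
  100  96  90  81  62  49  49  51  49  55  64  75]
 [147 134 110  86  72  74  73  77  88 107 123 134 140 146 148 145 142 134
  119 109  93  76  63  51  51  50  49  49  50  59]
 [140 119  89  76  73  74  79  90 113 137 157 166 171 172 167 165 163 157
  148 136 118  96  74  61  53  53  52  46  51  51]
 [123  99  78  76  75  82  91 114 141 161 172 174 166 162 154 153 155 157
  158 155 143 118  95  79  63  54  50  51  51  51]
 [103  82  75  74  77  94 118 143 163 168 161 147 137 124 112 111 123 132
  146 154 148 132 118 102  81  61  54  51  48  51]
 [ 83  67  74  77  90 117 142 161 167 152 128 103  85  75  63  66  76  90
  110 131 140 143 140 126 102  75  61  53  49  49]
 [ 70  65  68  80 106 140 162 164 151 124  89  57  47  36  34  38  40  49
   64  91 119 145 158 150 127  92  72  59  53  51]
 [ 90  81  77  91 122 158 172 157 124  85  51  35  36  34  30  31  28  33
   39  55  91 132 157 158 144 114  81  65  52  52]
 [123 113 104 110 139 168 173 144  95  55  33  34  34  35  35  32  34  31
   33  36  62 105 144 157 
[... 6813 characters left out ...]
 17  17  16  17  18  16
   16  14  14  15  16  13 120 155 173  89 102 149]
 [ 78 175 173 173 171 117  25  14  16  18  16  16  14  15  15  16  16  16
   14  15  15  16  17  70 175 170 169 139  65 146]
 [ 53 174 174 172 172 173 124  35  13  16  16  17  16  16  15  15  16  17
   17  12  10  17 122 171 174 173 174 173  54 148]
 [ 55 175 173 173 172 175 174 159  83  16  12  14  13  13  13  13  12   8
    8  55  84 120 171 171 171 171 171 172  61 148]
 [ 97 177 175 173 172 171 174 171 170 174 147 132 106  87  89  87  83 105
  155 172 173 173 172 171 172 173 172 175  83 149]
 [ 53 184 174 174 173 173 174 171 171 173 171 170 172 173 172 172 172 173
  171 171 172 172 173 172 173 175 174 171  88 148]]
```

Emit:
move_arm:
  translation:
    - [0, 0, 0]
    - [0, 0, 15]
    - [0, 0, 45]
    - [0, 0, 45]
    - [0, 0, 45]
  angular:
    - [0, 0, 0]
    - [0, 0, 0]
    - [0, 0, 0]
    - [0, 0, 0]
    - [0, 0, 0]
  jaw: [1, 1, 1, 1, 1]
  squeeze: 35

```text
time_s: 6.45
tool_pos: [0.5289, 0.2655, 0.163]
tcp_rot: [-0.0, 0.707, 0.707, 0.0]
force: [1.3, 0.5, -0.0]
gripper_width: 0.0114
```

Emit:
move_arm:
  translation:
    - [-7, -40, 0]
    - [-7, -40, 0]
    - [-7, -40, 0]
    - [-7, -40, 0]
    - [-6.5, -37.7, 0]
  angular:
    - [0, 0, 0]
    - [0, 0, 0]
    - [0, 0, 0]
    - [0, 0, 0]
    - [0, 0, 0]
  jaw: [1, 1, 1, 1, 1]

```text
time_s: 6.95
tool_pos: [0.4944, 0.066, 0.1613]
tcp_rot: [0.0, 0.707, 0.707, 0.0]
force: [0.9, -0.7, -0.4]
gripper_width: 0.0115
```

Emit:
move_arm:
  translation:
    - [0, 0, -20]
    - [0, 0, -15]
    - [0, 0, 0]
  angular:
    - [0, 0, 0]
    - [0, 0, 0]
    - [0, 0, 0]
  jaw: [1, 1, 1]

```text
time_s: 7.25
tool_pos: [0.4941, 0.068, 0.1244]
tcp_rot: [-0.001, 0.707, 0.707, -0.001]
force: [-0.2, -0.2, -1.0]
gripper_width: 0.0115
```

```bash
python3 look.py p1 side,300,210 top,265,230; cd pics; python3 -c "
import cv2,numpy as np;cv2.imwrite('x.png',cv2.resize(np.hstack([cv2.imread('cside_p1.png'),cv2.imread('ctop_p1.png')]),None,fx=.7,fy=.7))"
```

```text
7.35 [0.49497511 0.06915124 0.12569699] [-0.09336995  0.6244212  -0.38576146] 0.011734783763583419
```

View pics/x.png

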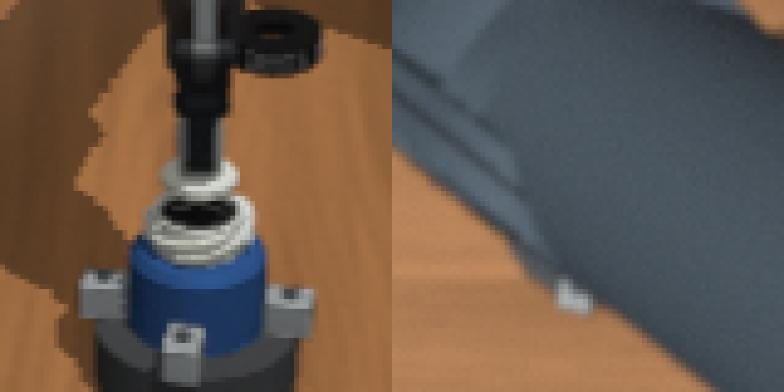

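Run:
```python
from h import *
s=cv2.imread('pics/side_p1.png');h=cv2.cvtColor(s,cv2.COLOR_BGR2HSV).astype(int)
S=h[...,1]
for r in range(203,213):
    w=np.clip((148-S[r,285:320])/138,0,1);i=np.nonzero(w>.5)[0]
    if len(i):
        l=i[0]-w[i[0]-1];q=i[-1]+w[i[-1]+1];print(r,285+(l+q)/2,q-l)
print(h[200:216,286:316,2])
P=lambda x,y,z:np.round(proj('side',(x,y,z)),2)
x,y,z=.49498,.06915,.1184
print('disk top ctr',P(x,y,z+.003),'R',P(x-.019,y,z+.003),'L',P(x+.019,y,z+.003),'near bot',P(x,y+.019,z-.001))
print('rim ctr',P(x,y,.1),P(x-.02,y,.1),P(x+.02,y,.1),'nearin',P(x,y+.02,.1),'farin',P(x,y-.02,.1),P(x,y-.023,.1))
```

```text
203 300.0978260869565 12.717391304347824
204 300.15942028985506 14.565217391304348
205 300.3333333333333 15.333333333333332
206 300.35869565217394 15.282608695652174
207 300.43840579710144 15.123188405797102
208 300.3985507246377 13.376811594202897
209 300.06159420289856 14.586956521739133
210 300.6268115942029 17.717391304347828
211 300.7028985507246 19.536231884057973
212 300.3985507246377 21.246376811594203
[[162 162 163 166 165 160 152 149 150 129  89  66  39  20  21  20  20  51
   93 130 155 163 165 166 164 162 163 164 161 158]
 [162 161 163 166 164 158 151 149 149 128  92  67  38  20  21  21  24  54
   93 139 162 163 163 164 163 162 163 164 162 158]
 [163 162 164 167 164 157 150 149 138 127 106  65  37  20  20  22  24  52
   91 149 173 164 161 162 161 162 163 165 162 158]
 [164 164 166 167 166 158 150 143 133 123 101  62  28  19  19  19  20  49
   91 174 202 178 163 162 161 163 164 164 161 159]
 [164 164 166 167 164 157 148 136 129 123 102  67  41  27  26  26  26  55
   96 174 215 201 175 160 161 163 164 163 160 158]
 [165 165 166 167 164 158 143 129 130 130 110  77  70  70  70
[... 821 characters left out ...]
69 167 153 132 120  93  41  15  40  45  46  40  13  12  25  34  46
   46  29  26  44 137 199 214 190 162 161 158 155]
 [168 169 165 144 111 114  99  36  12  13  13  13  12  13  12  12  14  13
   25  32  29  40 140 193 209 194 167 160 157 154]
 [169 170 158 134 113 107 110  89  48  19  15  14  13  10  12  14  12  14
   20  23  44 102 174 187 192 194 167 159 157 155]
 [170 171 166 137 114 125 139 157 130  71  58  45  23  18  14  15  19  37
   45  66 110 175 178 173 205 191 164 159 158 155]]
disk top ctr [299.78 204.34] R [307.78 204.42] L [291.79 204.27] near bot [299.87 209.85]
rim ctr [299.61 212.07] [307.95 212.15] [291.28 211.99] nearin [299.73 216.4 ] farin [299.49 207.88] [299.48 207.26]
```

Emit:
move_arm:
  translation:
    - [0, -1, -6]
    - [0, 0, -4]
    - [0, 0, -2]
    - [0, 0, 0]
    - [0, 0, 0]
  angular:
    - [0, 0, 0]
    - [0, 0, 0]
    - [0, 0, 0]
    - [0, 0, 0]
    - [0, 0, 0]
  jaw: [1, 1, 1, 1, 1]

```text
time_s: 7.85
tool_pos: [0.495, 0.0668, 0.1133]
tcp_rot: [-0.0, 0.707, 0.707, -0.0]
force: [-0.2, -0.0, 0.2]
gripper_width: 0.0114
```

Emit:
move_arm:
  translation:
    - [0, 0, -1]
    - [0, 0, -1]
    - [0, 0, -1]
    - [0, 0, 0]
  angular:
    - [0, 0, 0]
    - [0, 0, 0]
    - [0, 0, 0]
    - [0, 0, 0]
  jaw: [1, 1, 1, 1]

```text
time_s: 8.25
tool_pos: [0.4949, 0.0666, 0.1102]
tcp_rot: [-0.0, 0.707, 0.707, -0.0]
force: [-0.3, -0.4, -0.2]
gripper_width: 0.0115
```

Emit:
move_arm:
  translation:
    - [0, 1, 0]
    - [0, 0, -1]
    - [0, 0, -0.5]
    - [0, 0, 0]
  angular:
    - [0, 0, 0]
    - [0, 0, 0]
    - [0, 0, 0]
    - [0, 0, 0]
  jaw: [1, 1, 1, 1]

```text
time_s: 8.65
tool_pos: [0.495, 0.0676, 0.1087]
tcp_rot: [-0.0, 0.707, 0.707, -0.0]
force: [0.3, 0.0, -0.7]
gripper_width: 0.0115
```

Emit:
move_arm:
  translation:
    - [0, 0, -0.5]
    - [0, 0, -0.5]
    - [0, 0, 0]
  angular:
    - [0, 0, 0]
    - [0, 0, 0]
    - [0, 0, 0]
  jaw: [1, 1, 1]

```text
time_s: 8.95
tool_pos: [0.495, 0.0676, 0.1077]
tcp_rot: [-0.0, 0.707, 0.707, -0.0]
force: [-0.7, 0.1, 0.1]
gripper_width: 0.0123
```

Emit:
move_arm:
  translation:
    - [0, 0, -0.5]
    - [0, 0, -0.5]
    - [0, 0, 0]
  angular:
    - [0, 0, 0]
    - [0, 0, 0]
    - [0, 0, 0]
  jaw: [1, 1, 1]

```text
time_s: 9.25
tool_pos: [0.495, 0.0676, 0.1067]
tcp_rot: [-0.0, 0.707, 0.707, -0.0]
force: [0.5, 0.1, -0.3]
gripper_width: 0.0116
```

Emit:
move_arm:
  translation:
    - [0, 0, -0.4]
    - [0, 0, 0]
  angular:
    - [0, 0, 0]
    - [0, 0, 0]
  jaw: [1, 1]

```text
time_s: 9.45
tool_pos: [0.495, 0.0676, 0.1064]
tcp_rot: [0.0, 0.707, 0.707, -0.0]
force: [-0.2, -0.0, -0.5]
gripper_width: 0.0118
```

Emit:
move_arm:
  translation:
    - [0, 0, -0.4]
    - [0, 0, -0.3]
    - [0, 0, 0]
  angular:
    - [0, 0, 0]
    - [0, 0, 0]
    - [0, 0, 0]
  jaw: [1, 1, 1]

```text
time_s: 9.75
tool_pos: [0.495, 0.0676, 0.1059]
tcp_rot: [0.0, 0.707, 0.707, 0.0]
force: [-1.2, -0.5, 4.7]
gripper_width: 0.0117
```

Emit:
move_arm:
  translation:
    - [0, 0, -0.4]
    - [0, 0, 0]
  angular:
    - [0, 0, 0]
    - [0, 0, 0]
  jaw: [1, 1]

```text
time_s: 9.95
tool_pos: [0.495, 0.0677, 0.1056]
tcp_rot: [0.0, 0.707, 0.707, 0.0]
force: [-2.4, -0.9, 8.8]
gripper_width: 0.0118
```

```bash
python3 look.py p2 side,300,210
```

```text
10.0 [0.49506312 0.06765091 0.10563135] [-1.47891813 -1.36353085  7.5091092 ] 0.011842408194389574
```

View pics/cside_p2.png

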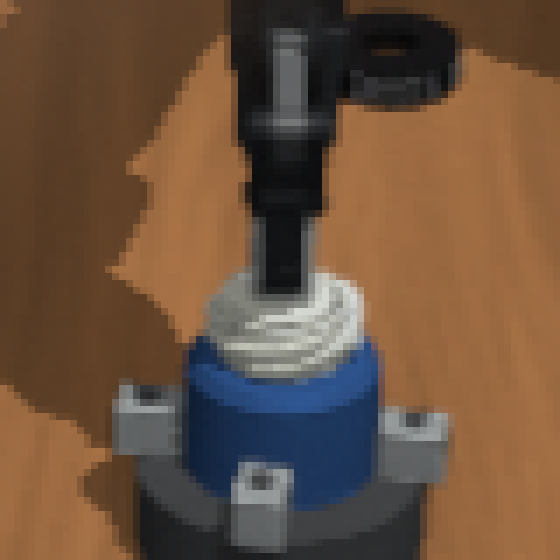

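Emit:
move_arm:
  translation:
    - [0, 0, 0.4]
    - [0, 0, 0]
    - [0, 0, 0]
    - [0, 0, 0]
  angular:
    - [0, 0, 0]
    - [0, 0, 0]
    - [0, 0, 0]
    - [0, 0, 0]
  jaw: [1, 0.75, 0.6, 0.5]

```text
time_s: 10.4
tool_pos: [0.495, 0.0676, 0.1056]
tcp_rot: [-0.0, 0.707, 0.707, -0.0]
force: [0.0, -0.0, -0.3]
gripper_width: 0.0423
```

Emit:
move_arm:
  translation:
    - [0, 0, 10]
    - [0, 0, 40]
    - [0, 0, 40]
    - [0, -40, 20]
    - [0, -40, 0]
  angular:
    - [0, 0, 0]
    - [0, 0, 0]
    - [0, 0, 0]
    - [0, 0, 0]
    - [0, 0, 0]
  jaw: [0.4, 0.3, 0, 0, 0]

```text
time_s: 10.9
tool_pos: [0.4966, -0.0115, 0.2195]
tcp_rot: [0.002, 0.706, 0.708, 0.002]
force: [0.6, -0.8, -0.4]
gripper_width: 0.0856
```

Emit:
move_arm:
  translation:
    - [-10, -48, 0]
    - [-10, -48, 0]
    - [-10, -48, 0]
    - [0, -48, 0]
  angular:
    - [0, 0, -8]
    - [0, 0, -8]
    - [0, 0, -8]
    - [0, 0, -8]
  jaw: [0, 0, 0, 0]

```text
time_s: 11.3
tool_pos: [0.4635, -0.2063, 0.2166]
tcp_rot: [0.0, 0.876, 0.482, -0.0]
force: [1.9, 0.5, 0.0]
gripper_width: 0.0855
```

```bash
python3 look.py p3 side,300,210 top,265,230; cd pics; python3 -c "
import cv2,numpy as np;cv2.imwrite('x.png',cv2.resize(np.hstack([cv2.imread('cside_p3.png'),cv2.imread('ctop_p3.png')]),None,fx=.7,fy=.7))"
```

```text
11.4 [ 0.46364063 -0.21147238  0.21564759] [0.02966374 0.21549163 0.00877159] 0.08579063085443613
```

View pics/x.png

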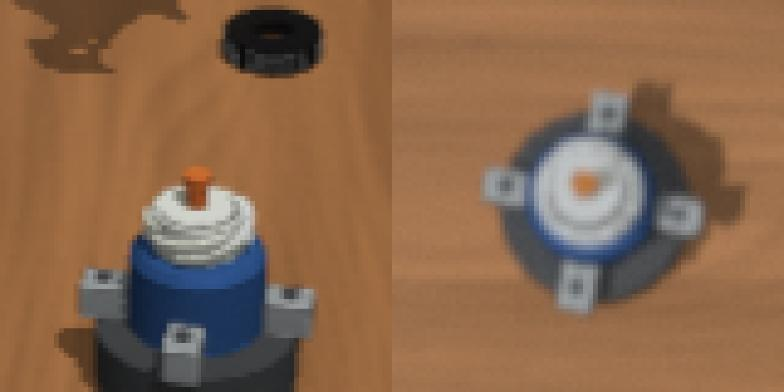

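View pics/top_p3.png

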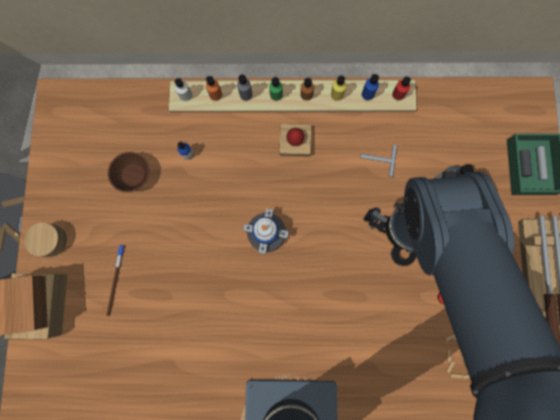

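Emit:
move_arm:
  translation:
    - [-12, -44, 0]
    - [-12, -44, -20]
    - [0, 0, -45]
    - [0, 0, -45]
    - [0, 0, -30]
  angular:
    - [0, 0, 0]
    - [0, 0, 0]
    - [0, 0, 0]
    - [0, 0, 0]
    - [0, 0, 0]
  jaw: [0, 0, 0, 0, 0]

```text
time_s: 11.9
tool_pos: [0.4401, -0.2919, 0.0737]
tcp_rot: [-0.001, 0.875, 0.485, -0.0]
force: [0.5, 0.3, 0.2]
gripper_width: 0.0853
```

Emit:
move_arm:
  translation:
    - [0, 0, -10]
    - [0, 0, 0]
    - [0, 0, 0]
  angular:
    - [0, 0, 0]
    - [0, 0, 0]
    - [0, 0, 0]
  jaw: [0, 0, 0]

```text
time_s: 12.2
tool_pos: [0.4422, -0.2923, 0.0672]
tcp_rot: [0.001, 0.874, 0.485, 0.001]
force: [0.3, 0.2, 0.4]
gripper_width: 0.0852
```

```bash
python3 look.py r1 side,316,165 ; python3 -c "
from workcell import *;print(read_state()['joint_positions'])"; cd pics; python3 -c "
import cv2,numpy as np;cv2.imwrite('x.png',np.hstack([cv2.imread('side_r1.png')[:420,150:400],cv2.resize(cv2.imread('cside_r1.png'),(420,420))]))"
```

```text
12.25 [ 0.44222748 -0.29254623  0.06742907] [-0.52436752 -0.12487317  0.33254336] 0.08513556802567325
[ 0.96092962  0.65565801 -0.71199753  1.98943297  0.64102759  0.72983088
  0.86719072]
```

View pics/x.png

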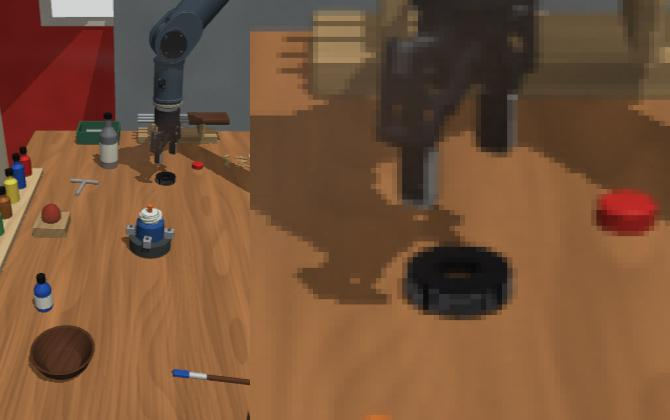

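```bash
python3 - <<'E'
from h import *
a=np.radians(58.1);x,y,_=(.44222,-.29255,0)
for s in(1,-1):
  for r in (.0425,.050):
    for z in(.067,.075,.08): print(s,r,z,np.round(proj('side',(x+s*r*np.cos(a),y+s*r*np.sin(a),z)),1))
for z in(.006,.009,.012,.016,.02): print(z,np.round(proj('side',(.531+.021,.2574,z)),1),np.round(proj('side',(.531+.021,.2574+.011,z)),1))
E
cat > crop.py <<'E'
import sys,cv2
f,u0,v0,u1,v1,k=sys.argv[1],*map(int,sys.argv[2:7])
cv2.imwrite('pics/x.png',cv2.resize(cv2.imread(f)[v0:v1,u0:u1],None,fx=k,fy=k,interpolation=cv2.INTER_NEAREST))
E
python3 crop.py pics/side_r1.png 290 120 350 190 9
```

```text
1 0.0425 0.067 [307.8 166.8]
1 0.0425 0.075 [307.9 164.4]
1 0.0425 0.08 [307.9 162.9]
1 0.05 0.067 [306.6 167.7]
1 0.05 0.075 [306.6 165.3]
1 0.05 0.08 [306.7 163.8]
-1 0.0425 0.067 [321.3 157.2]
-1 0.0425 0.075 [321.4 154.9]
-1 0.0425 0.08 [321.4 153.5]
-1 0.05 0.067 [322.4 156.4]
-1 0.05 0.075 [322.5 154.1]
-1 0.05 0.08 [322.6 152.7]
0.006 [273.5 294. ] [273.4 297.5]
0.009 [273.5 293. ] [273.3 296.4]
0.012 [273.5 291.9] [273.3 295.3]
0.016 [273.5 290.4] [273.3 293.9]
0.02 [273.5 289. ] [273.3 292.4]
```

View pics/x.png

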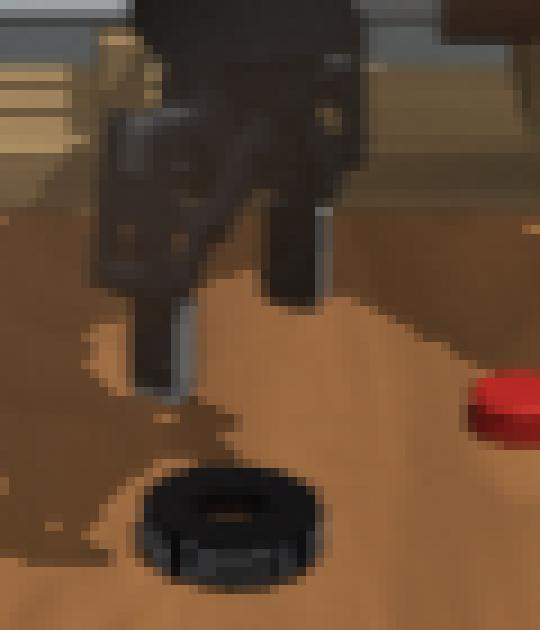

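Emit:
move_arm:
  translation:
    - [-2, -6, -30]
    - [0, 0, -25]
    - [0, 0, -10]
    - [0, 0, -6]
    - [0, 0, 0]
  angular:
    - [0, 0, 0]
    - [0, 0, 0]
    - [0, 0, 0]
    - [0, 0, 0]
    - [0, 0, 0]
  jaw: [0, 0, 0, 0, 0]
  squeeze: 20

```text
time_s: 12.75
tool_pos: [0.4395, -0.2983, -0.0048]
tcp_rot: [0.0, 0.875, 0.485, 0.0]
force: [0.5, -0.1, 0.2]
gripper_width: 0.0854
```

```bash
python3 look.py r2 side,316,165 ; python3 crop.py pics/side_r2.png 290 120 350 190 9
```

```text
12.8 [ 0.43968108 -0.2984608  -0.00440723] [-0.19978756 -0.00315947  1.13473888] 0.08568487740056223
```

View pics/x.png

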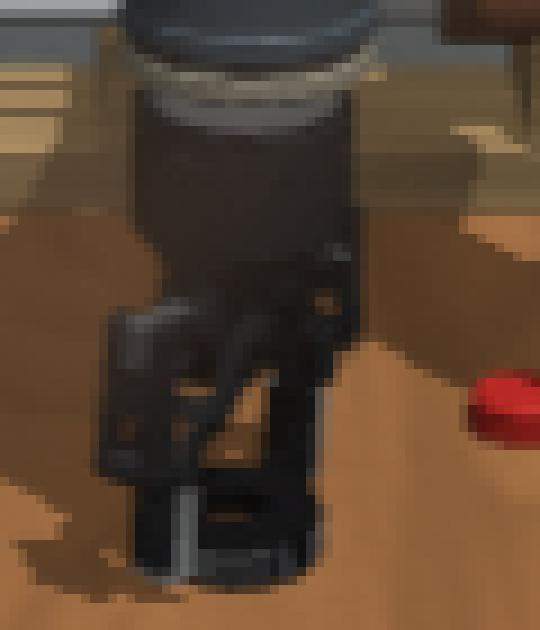

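Fingers straddle the ring. Close gently.

Emit:
move_arm:
  translation:
    - [0, 0, 0]
    - [0, 0, 0]
    - [0, 0, 0]
    - [0, 0, 0]
    - [0, 0, 0]
  angular:
    - [0, 0, 0]
    - [0, 0, 0]
    - [0, 0, 0]
    - [0, 0, 0]
    - [0, 0, 0]
  jaw: [0.1, 0.2, 0.3, 0.35, 0.4]

```text
time_s: 13.3
tool_pos: [0.4394, -0.2986, -0.0045]
tcp_rot: [0.001, 0.875, 0.485, 0.0]
force: [-1.4, 1.1, 6.6]
gripper_width: 0.0645
```

Emit:
move_arm:
  translation:
    - [0, 0, 0]
    - [0, 0, 0]
    - [0, 0, 0]
    - [0, 0, 0]
    - [0, 0, 0]
  angular:
    - [0, 0, 0]
    - [0, 0, 0]
    - [0, 0, -8]
    - [0, 0, -8.4]
    - [0, 0, -8.4]
  jaw: [0, 0, 0, 0, 0]

```text
time_s: 13.8
tool_pos: [0.439, -0.2984, -0.0053]
tcp_rot: [-0.0, 0.959, 0.283, 0.0]
force: [-0.4, 0.1, 0.1]
gripper_width: 0.0854
```

```bash
python3 -c "
from workcell import *;s=read_state();print(s['joint_positions'],s['tool_pos'],s['gripper_width'])"
```

```text
[ 0.82697093  0.73389445 -0.4876888   2.03489432  0.66603595  0.53249808
  0.42981547] [ 0.43897107 -0.29840402 -0.00531762] 0.08543138250453626
```

Emit:
move_arm:
  translation:
    - [0, 0, 2]
    - [0, 0, 0]
    - [0, 0, 0]
    - [0, 0, 0]
    - [0, 0, 0]
  angular:
    - [0, 0, 8.3]
    - [0, 0, 8.3]
    - [0, 0, 8.3]
    - [0, 0, 8.3]
    - [0, 0, 8.3]
  jaw: [0, 0, 0, 0, 0]

```text
time_s: 14.3
tool_pos: [0.439, -0.2984, -0.0033]
tcp_rot: [0.0, 0.793, 0.609, -0.0]
force: [-0.4, -0.5, 0.0]
gripper_width: 0.0853
```

Emit:
move_arm:
  translation:
    - [0, 0, 0]
    - [0, 0, 0]
    - [0, 0, 0]
    - [0, 0, 0]
    - [0, 0, 0]
  angular:
    - [0, 0, 8.3]
    - [0, 0, 8.3]
    - [0, 0, 8.3]
    - [0, 0, 8.3]
    - [0, 0, 8.3]
  jaw: [0, 0, 0, 0, 0]

```text
time_s: 14.8
tool_pos: [0.4389, -0.2985, -0.0033]
tcp_rot: [-0.0, 0.526, 0.85, -0.0]
force: [-0.6, -0.5, 0.4]
gripper_width: 0.0853
```

Emit:
move_arm:
  translation:
    - [0, 0, 0]
    - [0, 0, 0]
    - [0, 0, 0]
    - [0, 0, 0]
    - [0, 0, 0]
  angular:
    - [0, 0, 8.3]
    - [0, 0, 8.3]
    - [0, 0, 8.3]
    - [0, 0, 6.3]
    - [0, 0, 0]
  jaw: [0, 0, 0, 0, 0.1]

```text
time_s: 15.3
tool_pos: [0.4388, -0.2984, -0.0036]
tcp_rot: [-0.0, 0.28, 0.96, 0.0]
force: [-0.6, 0.6, -0.6]
gripper_width: 0.0768
```

Emit:
move_arm:
  translation:
    - [0, 0, 0]
    - [0, 0, 0]
    - [0, 0, 0]
    - [0, 0, 0]
    - [0, 0, 0]
  angular:
    - [0, 0, 0]
    - [0, 0, 0]
    - [0, 0, 0]
    - [0, 0, 0]
    - [0, 0, 0]
  jaw: [0.2, 0.3, 0.35, 0.4, 0.4]

```text
time_s: 15.8
tool_pos: [0.439, -0.2984, -0.0031]
tcp_rot: [0.0, 0.281, 0.96, -0.0]
force: [-1.6, -0.1, 4.4]
gripper_width: 0.0643
```

```bash
python3 look.py r3 side,316,165; python3 -c "
from workcell import *;s=read_state();print(s['joint_positions'],s['moment'])"; python3 crop.py pics/side_r3.png 290 120 350 190 9
```

```text
15.85 [ 0.43904212 -0.29839755 -0.00314227] [-1.05517277  0.49643337  4.66665087] 0.06397573455846038
[ 1.10553304  0.8832476  -0.97529792  2.02420705  1.03451524  0.83980263
  2.08165919] [ 0.06803655  0.36653552 -0.06551185]
```

View pics/x.png

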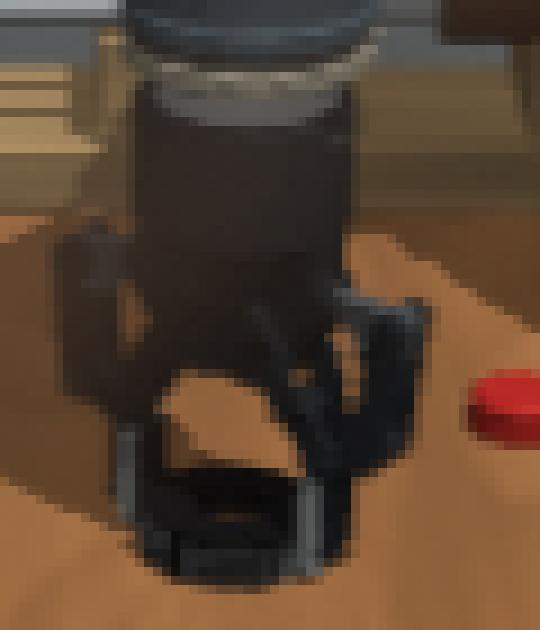

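Emit:
move_arm:
  translation:
    - [0, 0, 0]
    - [0, 0, 15]
    - [0, 0, 45]
    - [0, 0, 45]
    - [0, 0, 45]
  angular:
    - [0, 0, 0]
    - [0, 0, 0]
    - [0, 0, 0]
    - [0, 0, 0]
    - [0, 0, 0]
  jaw: [0.45, 0.45, 0.45, 0.45, 0.45]
  squeeze: 40

```text
time_s: 16.35
tool_pos: [0.4388, -0.2979, 0.148]
tcp_rot: [-0.0, 0.281, 0.96, 0.0]
force: [0.6, -1.6, -1.9]
gripper_width: 0.0637
```

Emit:
move_arm:
  translation:
    - [7, 46, 10]
    - [7, 46, 0]
    - [7, 46, 0]
    - [7, 46, 0]
    - [7, 46, 0]
  angular:
    - [0, 0, 5]
    - [0, 0, 5]
    - [0, 0, 5]
    - [0, 0, 5]
    - [0, 0, 5]
  jaw: [0.45, 0.45, 0.45, 0.45, 0.45]

```text
time_s: 16.85
tool_pos: [0.474, -0.0669, 0.1566]
tcp_rot: [0.0, 0.065, 0.998, -0.0]
force: [0.5, 0.7, -0.7]
gripper_width: 0.0633
```

Emit:
move_arm:
  translation:
    - [7, 46, 0]
    - [7, 46, 0]
    - [7, 44, 0]
    - [0, 0, 0]
    - [0, 0, 0]
  angular:
    - [0, 0, 5]
    - [0, 0, 5]
    - [0, 0, 5]
    - [0, 0, 0]
    - [0, 0, 0]
  jaw: [0.45, 0.45, 0.45, 0.45, 0.45]

```text
time_s: 17.35
tool_pos: [0.4948, 0.0688, 0.1565]
tcp_rot: [-0.0, -0.066, 0.998, 0.0]
force: [0.4, -0.4, -0.5]
gripper_width: 0.0637
```

```bash
python3 look.py s1 side,300,190; python3 -c "
from workcell import *;s=read_state();print(s['joint_positions'],s['moment'])"
```

```text
17.4 [0.49476632 0.06729466 0.15629569] [-0.64962677 -0.54676671 -0.74698159] 0.06365170446814031
[ 0.56879542  0.69922289 -1.29196652  1.96587368  0.76966497  1.0959037
  2.20866617] [-0.07235476  0.03188918  0.0129564 ]
```

View pics/cside_s1.png

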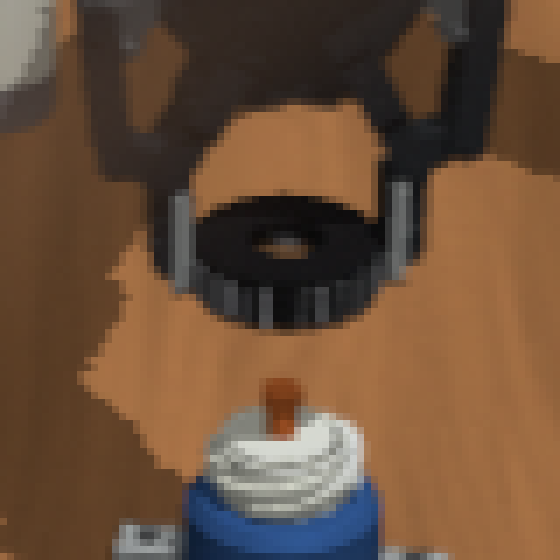

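Emit:
move_arm:
  translation:
    - [0, 0, -20]
    - [0, 0, -20]
    - [0, 0, -10]
    - [0, 0, -4]
    - [0, 0, 0]
  angular:
    - [0, 0, 0]
    - [0, 0, 0]
    - [0, 0, 0]
    - [0, 0, 0]
    - [0, 0, 0]
  jaw: [0.45, 0.45, 0.45, 0.45, 0.45]

```text
time_s: 17.9
tool_pos: [0.4949, 0.0669, 0.1026]
tcp_rot: [-0.0, -0.064, 0.998, -0.0]
force: [0.9, -0.2, -0.6]
gripper_width: 0.0641
```

Emit:
move_arm:
  translation:
    - [0, 0, -2]
    - [0, 0, -1]
    - [0, 0, 0]
  angular:
    - [0, 0, 0]
    - [0, 0, 0]
    - [0, 0, 0]
  jaw: [0.45, 0.45, 0.45]

```text
time_s: 18.2
tool_pos: [0.4952, 0.0676, 0.1]
tcp_rot: [0.0, -0.064, 0.998, -0.0]
force: [-0.1, 0.6, 0.0]
gripper_width: 0.0636
```

```bash
python3 look.py s2 side,300,190
```

```text
18.25 [0.49513086 0.06767974 0.09997089] [-0.14215127 -0.20012877 -0.60875846] 0.0635721171936571
```

View pics/cside_s2.png

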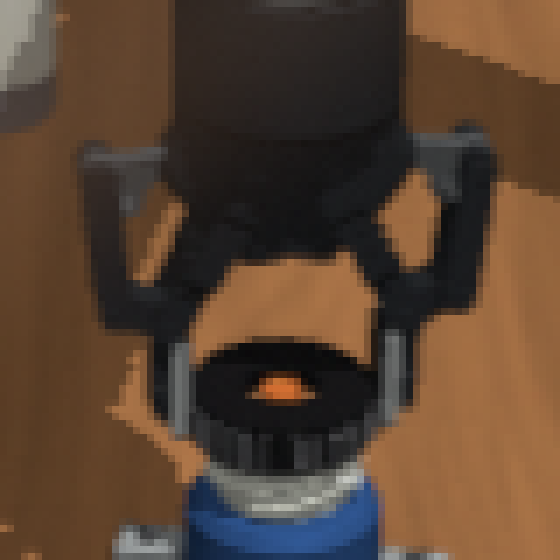

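Emit:
move_arm:
  translation:
    - [0, 0, -1]
    - [0, 0, -1]
    - [0, 0, -1]
    - [0, 0, -1]
    - [0, 0, 0]
  angular:
    - [0, 0, 0]
    - [0, 0, 0]
    - [0, 0, 0]
    - [0, 0, 0]
    - [0, 0, 0]
  jaw: [0.45, 0.45, 0.45, 0.45, 0.45]

```text
time_s: 18.75
tool_pos: [0.4949, 0.0676, 0.0955]
tcp_rot: [-0.0, -0.065, 0.998, -0.0]
force: [-0.4, -0.0, -0.4]
gripper_width: 0.0637
```

Emit:
move_arm:
  translation:
    - [0, 0, -0.6]
    - [0, 0, -0.4]
    - [0, 0, 0]
  angular:
    - [0, 0, 0]
    - [0, 0, 0]
    - [0, 0, 0]
  jaw: [0.45, 0.45, 0.45]

```text
time_s: 19.05
tool_pos: [0.495, 0.0676, 0.0946]
tcp_rot: [-0.0, -0.064, 0.998, 0.0]
force: [-0.5, -0.5, -0.2]
gripper_width: 0.0635
```

Emit:
move_arm:
  translation:
    - [0, 0, -0.4]
    - [0, 0, -0.4]
    - [0, 0, 0]
  angular:
    - [0, 0, 0]
    - [0, 0, 0]
    - [0, 0, 0]
  jaw: [0.45, 0.45, 0.45]

```text
time_s: 19.35
tool_pos: [0.495, 0.0676, 0.0938]
tcp_rot: [-0.0, -0.064, 0.998, 0.0]
force: [-0.6, 0.8, 0.2]
gripper_width: 0.0638
```

Emit:
move_arm:
  translation:
    - [0, 0, -0.5]
    - [0, 0, -0.5]
    - [0, 0, 0]
  angular:
    - [0, 0, 0]
    - [0, 0, 0]
    - [0, 0, 0]
  jaw: [0.45, 0.45, 0.45]

```text
time_s: 19.65
tool_pos: [0.495, 0.0676, 0.0928]
tcp_rot: [-0.0, -0.064, 0.998, 0.0]
force: [-0.4, -0.2, 0.4]
gripper_width: 0.0635
```

Emit:
move_arm:
  translation:
    - [0, 0, -0.5]
    - [0, 0, -0.5]
    - [0, 0, 0]
  angular:
    - [0, 0, 0]
    - [0, 0, 0]
    - [0, 0, 0]
  jaw: [0.45, 0.45, 0.45]

```text
time_s: 19.95
tool_pos: [0.495, 0.0676, 0.0918]
tcp_rot: [-0.0, -0.065, 0.998, -0.0]
force: [0.1, -0.4, -0.8]
gripper_width: 0.0633
```

Emit:
move_arm:
  translation:
    - [0, 0, -0.5]
    - [0, 0, -0.5]
    - [0, 0, 0]
  angular:
    - [0, 0, 0]
    - [0, 0, 0]
    - [0, 0, 0]
  jaw: [0.45, 0.45, 0.45]

```text
time_s: 20.25
tool_pos: [0.495, 0.0676, 0.0908]
tcp_rot: [-0.0, -0.065, 0.998, -0.0]
force: [1.2, -0.0, -1.1]
gripper_width: 0.0636
```

Emit:
move_arm:
  translation:
    - [0, 0, -0.5]
    - [0, 0, -0.5]
    - [0, 0, 0]
  angular:
    - [0, 0, 0]
    - [0, 0, 0]
    - [0, 0, 0]
  jaw: [0.45, 0.45, 0.45]

```text
time_s: 20.55
tool_pos: [0.4951, 0.0677, 0.0904]
tcp_rot: [0.0, -0.064, 0.998, -0.0]
force: [-2.6, -1.3, 7.9]
gripper_width: 0.0636
```

Emit:
move_arm:
  translation:
    - [0, 0, -0.5]
    - [0, 0, -0.5]
    - [0, 0, 0]
  angular:
    - [0, 0, 0]
    - [0, 0, 0]
    - [0, 0, 0]
  jaw: [0.45, 0.45, 0.45]

```text
time_s: 20.85
tool_pos: [0.4951, 0.0677, 0.0902]
tcp_rot: [0.001, -0.065, 0.998, -0.001]
force: [-5.0, -3.9, 19.6]
gripper_width: 0.0636
```

Emit:
move_arm:
  translation:
    - [0, 0, 0.7]
    - [0, 0, -0.31]
    - [0, 0, -0.31]
    - [0, 0, 0]
  angular:
    - [0, 0, 0]
    - [0, 0, -4]
    - [0, 0, -4]
    - [0, 0, 0]
  jaw: [0.45, 0.45, 0.45, 0.45]

```text
time_s: 21.25
tool_pos: [0.4952, 0.068, 0.0897]
tcp_rot: [0.001, 0.006, 1.0, -0.0]
force: [-2.5, -0.2, 9.3]
gripper_width: 0.0634
```

```bash
cat > st.py <<'E'
from h import *
s=read_state();q=s['tcp_rot'];print(s['time_s'],'F',np.round(s['force'],1),'M',np.round(s['moment'],2),'p',np.round(s['tool_pos']*1000,2),'yaw',np.degrees(2*np.arctan2(q[2],q[1])),'w',s['gripper_width'],'j',np.round(s['joint_positions'],2))
E
python3 st.py
```

```text
21.25 F [-2.5 -0.2  9.3] M [-0.12  0.38 -0.2 ] p [495.24  68.    89.71] yaw 179.25746547204028 w 0.0634135901184779 j [ 0.49  0.76 -1.17  2.04  0.88  0.97  1.98]
```

Emit:
move_arm:
  translation:
    - [0, 0, -0.5]
    - [0, 0, -0.6]
    - [0, 0, 0]
  angular:
    - [0, 0, -8]
    - [0, 0, -8]
    - [0, 0, 0]
  jaw: [0.45, 0.45, 0.45]

```text
time_s: 21.55
tool_pos: [0.4953, 0.0677, 0.0885]
tcp_rot: [0.001, 0.147, 0.989, -0.0]
force: [-1.6, -0.1, 7.6]
gripper_width: 0.0635
```

```bash
python3 st.py
```

```text
21.55 F [-1.6 -0.1  7.6] M [-0.21  0.29 -0.17] p [495.26  67.72  88.48] yaw 163.15163858205213 w 0.06348415110543643 j [ 0.46  0.73 -1.1   2.04  0.84  0.92  1.74]
```

Emit:
move_arm:
  translation:
    - [0, 0, -0.6]
    - [0, 0, -0.62]
    - [0, 0, -0.62]
    - [0, 0, 0]
  angular:
    - [0, 0, -8]
    - [0, 0, -8]
    - [0, 0, -8]
    - [0, 0, 0]
  jaw: [0.45, 0.45, 0.45, 0.45]

```text
time_s: 21.95
tool_pos: [0.4951, 0.0677, 0.0866]
tcp_rot: [0.001, 0.349, 0.937, -0.0]
force: [-2.3, -1.1, 8.1]
gripper_width: 0.0637
```

```bash
python3 st.py
```

```text
21.95 F [-2.3 -1.1  8.1] M [-0.3   0.38 -0.16] p [495.13  67.67  86.63] yaw 139.19696041387382 w 0.06368752415680136 j [ 0.41  0.68 -0.99  2.04  0.78  0.85  1.39]
```

Emit:
move_arm:
  translation:
    - [0, 0, -0.6]
    - [0, 0, -0.62]
    - [0, 0, -0.62]
    - [0, 0, 0]
  angular:
    - [0, 0, -8]
    - [0, 0, -8]
    - [0, 0, -8]
    - [0, 0, 0]
  jaw: [0.45, 0.45, 0.45, 0.45]

```text
time_s: 22.35
tool_pos: [0.4949, 0.0677, 0.0847]
tcp_rot: [0.0, 0.536, 0.844, -0.0]
force: [-3.7, -1.1, 8.6]
gripper_width: 0.0638
```

```bash
python3 st.py
```

```text
22.35 F [-3.7 -1.1  8.6] M [-0.31  0.52 -0.2 ] p [494.94  67.66  84.73] yaw 115.20230545816459 w 0.0637580051523344 j [ 0.35  0.64 -0.88  2.05  0.71  0.79  1.04]
```

Emit:
move_arm:
  translation:
    - [0, 0, -0.55]
    - [0, 0, -0.6]
    - [0, 0, 0]
  angular:
    - [0, 0, -8]
    - [0, 0, -8]
    - [0, 0, 0]
  jaw: [0.45, 0.45, 0.45]

```text
time_s: 22.65
tool_pos: [0.495, 0.0677, 0.0836]
tcp_rot: [0.0, 0.648, 0.762, -0.0]
force: [-2.5, 0.3, 8.0]
gripper_width: 0.0638
```

```bash
python3 st.py
```

```text
22.65 F [-2.5  0.3  8. ] M [-0.18  0.47 -0.19] p [495.    67.72  83.57] yaw 99.20013640644764 w 0.0638475184758167 j [ 0.31  0.62 -0.81  2.05  0.67  0.75  0.81]
```

Emit:
move_arm:
  translation:
    - [0, 0, -0.4]
    - [0, 0, 0]
  angular:
    - [0, 0, -6]
    - [0, 0, 0]
  jaw: [0.45, 0.45]

```text
time_s: 22.85
tool_pos: [0.4953, 0.0678, 0.0833]
tcp_rot: [0.001, 0.687, 0.727, 0.0]
force: [-0.7, -1.3, 8.4]
gripper_width: 0.0638
```

```bash
python3 st.py
```

```text
22.85 F [-0.7 -1.3  8.4] M [-0.24  0.31 -0.08] p [495.3   67.81  83.26] yaw 93.28794866749605 w 0.06375474912353735 j [ 0.29  0.61 -0.78  2.05  0.65  0.74  0.73]
```

Emit:
move_arm:
  translation:
    - [0, 0, 0]
    - [0, 0, 0]
    - [0, 0, 0]
  angular:
    - [0, 0, -4]
    - [0, 0, -4]
    - [0, 0, 0]
  jaw: [0.45, 0.45, 0.45]

```text
time_s: 23.15
tool_pos: [0.4953, 0.0678, 0.0832]
tcp_rot: [0.0, 0.735, 0.678, 0.0]
force: [-1.6, -1.0, 7.0]
gripper_width: 0.0639
```

```bash
python3 st.py
```

```text
23.15 F [-1.6 -1.   7. ] M [-0.16  0.23 -0.01] p [495.32  67.8   83.2 ] yaw 85.34747495679433 w 0.06387569806913097 j [ 0.27  0.6  -0.74  2.05  0.62  0.72  0.62]
```

Emit:
move_arm:
  translation:
    - [0, 0, 0]
    - [0, 0, 0]
    - [0, 0, 0]
  angular:
    - [0, 0, -3]
    - [0, 0, -3]
    - [0, 0, 0]
  jaw: [0.45, 0.45, 0.45]

```text
time_s: 23.45
tool_pos: [0.4953, 0.0678, 0.0832]
tcp_rot: [0.0, 0.769, 0.639, 0.0]
force: [-0.9, -1.5, 8.1]
gripper_width: 0.0636
```

```bash
python3 st.py
```

```text
23.45 F [-0.9 -1.5  8.1] M [-0.2   0.22 -0.06] p [495.3   67.78  83.16] yaw 79.38494684850274 w 0.06360715872420361 j [ 0.25  0.6  -0.71  2.05  0.6   0.71  0.54]
```

Emit:
move_arm:
  translation:
    - [0, 0, 0]
    - [0, 0, 0]
    - [0, 0, 0]
  angular:
    - [0, 0, -3]
    - [0, 0, -3]
    - [0, 0, 0]
  jaw: [0.45, 0.45, 0.45]

```text
time_s: 23.75
tool_pos: [0.4953, 0.0678, 0.0832]
tcp_rot: [0.0, 0.802, 0.598, 0.0]
force: [-0.8, -0.3, 7.2]
gripper_width: 0.0637
```

```bash
python3 st.py
```

```text
23.75 F [-0.8 -0.3  7.2] M [-0.11  0.25 -0.05] p [495.31  67.79  83.17] yaw 73.38393011256625 w 0.06370766874765844 j [ 0.23  0.59 -0.68  2.05  0.58  0.7   0.45]
```

Emit:
move_arm:
  translation:
    - [0, 0, 0]
    - [0, 0, 0]
    - [0, 0, 0]
  angular:
    - [0, 0, -2]
    - [0, 0, -2]
    - [0, 0, 0]
  jaw: [0.45, 0.45, 0.45]

```text
time_s: 24.05
tool_pos: [0.4953, 0.0678, 0.0831]
tcp_rot: [0.0, 0.822, 0.569, 0.0]
force: [-0.5, -1.6, 5.0]
gripper_width: 0.0639
```

```bash
python3 st.py
```

```text
24.05 F [-0.5 -1.6  5. ] M [-0.23  0.22 -0.09] p [495.26  67.76  83.08] yaw 69.4250934788114 w 0.06388283746381403 j [ 0.22  0.58 -0.66  2.05  0.56  0.69  0.4 ]
```

Emit:
move_arm:
  translation:
    - [0, 0, -0.1]
    - [0, 0, -0.15]
    - [0, 0, 0]
  angular:
    - [0, 0, -2]
    - [0, 0, -2]
    - [0, 0, 0]
  jaw: [0.45, 0.45, 0.45]

```text
time_s: 24.35
tool_pos: [0.4952, 0.0677, 0.0829]
tcp_rot: [0.0, 0.841, 0.54, 0.0]
force: [-1.4, -1.2, 7.3]
gripper_width: 0.0636
```

```bash
python3 st.py
```

```text
24.35 F [-1.4 -1.2  7.3] M [-0.3   0.24 -0.07] p [495.19  67.7   82.85] yaw 65.42951850199118 w 0.06356188413609046 j [ 0.21  0.58 -0.64  2.05  0.55  0.68  0.34]
```

Emit:
move_arm:
  translation:
    - [0, 0, -0.15]
    - [0, 0, -0.15]
    - [0, 0, 0]
  angular:
    - [0, 0, -2]
    - [0, 0, -2]
    - [0, 0, 0]
  jaw: [0.45, 0.45, 0.45]

```text
time_s: 24.65
tool_pos: [0.495, 0.0676, 0.0826]
tcp_rot: [0.0, 0.86, 0.511, 0.0]
force: [-1.9, -0.8, 8.9]
gripper_width: 0.0636
```

```bash
python3 st.py
```

```text
24.65 F [-1.9 -0.8  8.9] M [-0.39  0.47  0.06] p [495.05  67.64  82.61] yaw 61.437972177440315 w 0.06364318333590971 j [ 0.19  0.58 -0.62  2.05  0.54  0.67  0.29]
```

Emit:
move_arm:
  translation:
    - [0, 0, -0.1]
    - [0, 0, -0.1]
    - [0, 0, 0]
  angular:
    - [0, 0, -2]
    - [0, 0, -2]
    - [0, 0, 0]
  jaw: [0.45, 0.45, 0.45]

```text
time_s: 24.95
tool_pos: [0.4949, 0.0676, 0.0823]
tcp_rot: [0.0, 0.877, 0.481, -0.0]
force: [-2.7, -1.3, 8.6]
gripper_width: 0.0634
```

```bash
python3 st.py
```

```text
24.95 F [-2.7 -1.3  8.6] M [-0.39  0.47  0.09] p [494.91  67.59  82.35] yaw 57.446099212530484 w 0.06343136957953213 j [ 0.18  0.57 -0.6   2.05  0.52  0.67  0.23]
```

Emit:
move_arm:
  translation:
    - [0, 0, -0.1]
    - [0, 0, -0.1]
    - [0, 0, 0]
  angular:
    - [0, 0, -2]
    - [0, 0, -2]
    - [0, 0, 0]
  jaw: [0.45, 0.45, 0.45]

```text
time_s: 25.25
tool_pos: [0.4948, 0.0676, 0.0821]
tcp_rot: [0.0, 0.893, 0.45, -0.0]
force: [-2.7, -1.0, 8.0]
gripper_width: 0.0635
```

```bash
python3 st.py
```

```text
25.25 F [-2.7 -1.   8. ] M [-0.38  0.56  0.14] p [494.84  67.59  82.08] yaw 53.45952198719375 w 0.06348065532773772 j [ 0.17  0.57 -0.58  2.05  0.51  0.66  0.18]
```

Emit:
move_arm:
  translation:
    - [0, 0, 0]
    - [0, 0, 0]
    - [0, 0, 0]
  angular:
    - [0, 0, -2]
    - [0, 0, -2]
    - [0, 0, 0]
  jaw: [0.45, 0.45, 0.45]

```text
time_s: 25.55
tool_pos: [0.4948, 0.0675, 0.0818]
tcp_rot: [0.0, 0.908, 0.418, -0.0]
force: [-1.6, -1.3, 6.2]
gripper_width: 0.0638
```

```bash
python3 st.py
```

```text
25.55 F [-1.6 -1.3  6.2] M [-0.39  0.44  0.25] p [494.78  67.49  81.84] yaw 49.442934531988925 w 0.06383559346547274 j [ 0.15  0.56 -0.56  2.06  0.49  0.65  0.13]
```

Emit:
move_arm:
  translation:
    - [0, 0, 0.4]
    - [0, 0, 0]
    - [0, 0, 0]
    - [0, 0, 0]
    - [0, 0, 0]
  angular:
    - [0, 0, 0]
    - [0, 0, 0]
    - [0, 0, 0]
    - [0, 0, 0]
    - [0, 0, 0]
  jaw: [0.45, 0.2, 0, 0, 0]

```text
time_s: 26.05
tool_pos: [0.4952, 0.0677, 0.0821]
tcp_rot: [-0.0, 0.909, 0.418, 0.0]
force: [0.2, -0.3, 0.6]
gripper_width: 0.085
```

```bash
python3 st.py;python3 look.py t1 side,300,200
```

```text
26.05 F [ 0.2 -0.3  0.6] M [ 0.01  0.07 -0.03] p [495.16  67.74  82.1 ] yaw 49.39733952589422 w 0.08499597774832204 j [ 0.15  0.56 -0.56  2.05  0.49  0.65  0.13]
26.1 [0.49506088 0.0676853  0.08208914] [-0.24455271  0.79907937 -0.87929471] 0.08545141117850265
```

View pics/cside_t1.png

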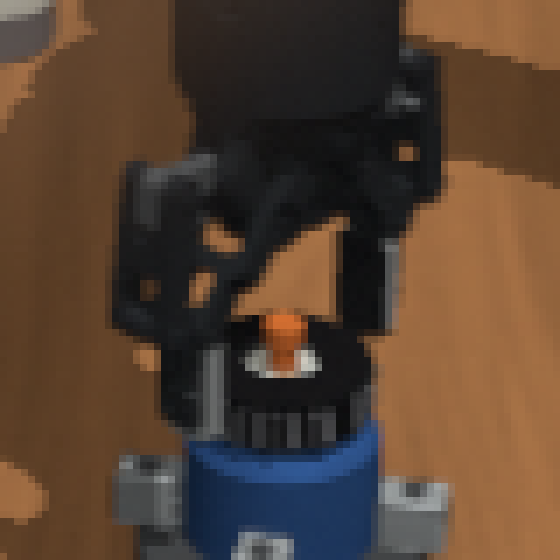

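Emit:
move_arm:
  translation:
    - [0, 0, 0]
    - [0, 0, 0]
    - [0, 0, 0]
    - [0, 0, 0]
    - [0, 0, 0]
  angular:
    - [0, 0, 0]
    - [0, 0, 0]
    - [0, 0, 0]
    - [0, 0, 0]
    - [0, 0, 0]
  jaw: [0.2, 0.3, 0.4, 0.45, 0.45]

```text
time_s: 26.6
tool_pos: [0.4949, 0.0674, 0.0825]
tcp_rot: [0.0, 0.909, 0.418, -0.0]
force: [-2.5, -1.3, 6.7]
gripper_width: 0.0635
```

```bash
python3 st.py
```

```text
26.6 F [-2.5 -1.3  6.7] M [-0.25  0.47  0.07] p [494.88  67.4   82.45] yaw 49.39070739895003 w 0.06349738653629669 j [ 0.15  0.56 -0.56  2.05  0.49  0.65  0.13]
```

Emit:
move_arm:
  translation:
    - [0, 0, 0]
    - [0, 0, 0]
    - [0, 0, 0]
  angular:
    - [0, 0, -1]
    - [0, 0, -1]
    - [0, 0, 0]
  jaw: [0.45, 0.45, 0.45]

```text
time_s: 26.9
tool_pos: [0.4948, 0.0674, 0.0823]
tcp_rot: [0.0, 0.916, 0.402, -0.0]
force: [-3.1, -1.9, 5.4]
gripper_width: 0.0637
```

```bash
python3 st.py
```

```text
26.9 F [-3.1 -1.9  5.4] M [-0.42  0.42  0.38] p [494.83  67.41  82.33] yaw 47.42486184652725 w 0.06372849361552253 j [ 0.15  0.56 -0.55  2.06  0.48  0.65  0.1 ]
```

Emit:
move_arm:
  translation:
    - [0, 0, 0]
    - [0, 0, 0]
    - [0, 0, 0]
    - [0, 0, 0]
    - [0, 0, 10]
  angular:
    - [0, 0, 0]
    - [0, 0, 0]
    - [0, 0, 0]
    - [0, 0, 0]
    - [0, 0, 0]
  jaw: [0.3, 0.1, 0, 0, 0]

```text
time_s: 27.4
tool_pos: [0.4944, 0.0675, 0.0915]
tcp_rot: [-0.0, 0.916, 0.402, -0.001]
force: [-0.7, -1.1, 0.2]
gripper_width: 0.0854
```

Emit:
move_arm:
  translation:
    - [0, 0, 30]
    - [0, 0, 40]
    - [0, 0, 40]
    - [0, -40, 0]
    - [0, -40, 0]
  angular:
    - [0, 0, 0]
    - [0, 0, 0]
    - [0, 0, 0]
    - [0, 0, 0]
    - [0, 0, 0]
  jaw: [0, 0, 0, 0, 0]

```text
time_s: 27.9
tool_pos: [0.4958, -0.0122, 0.2044]
tcp_rot: [0.001, 0.915, 0.403, 0.002]
force: [0.3, -0.5, -0.5]
gripper_width: 0.0855
```

Emit:
move_arm:
  translation:
    - [0, -45, 0]
    - [0, -45, 0]
    - [0, -30, 0]
    - [0, 0, 0]
    - [0, 0, 0]
  angular:
    - [0, 0, 0]
    - [0, 0, 0]
    - [0, 0, 0]
    - [0, 0, 0]
    - [0, 0, 0]
  jaw: [0, 0, 0, 0, 0]

```text
time_s: 28.4
tool_pos: [0.4949, -0.1326, 0.2026]
tcp_rot: [-0.0, 0.916, 0.401, 0.0]
force: [-0.8, -0.0, -0.3]
gripper_width: 0.0852
```

```bash
python3 st.py;python3 look.py t2 side,300,220 top,265,230
python3 - <<'E'
from h import *
a=cv2.resize(cv2.imread('pics/cside_t2.png'),(400,400));b=cv2.resize(cv2.imread('pics/ctop_t2.png'),(400,400));cv2.imwrite('pics/x.png',np.hstack([a,b]))
# ring centre col vs predicted, and tilt of ring's edge
s=cv2.imread('pics/side_t2.png');V=s.max(2)
for z in(.1013,): print(proj('side',(.495,.0676,z)))
for r in range(206,222): 
    i=np.nonzero(V[r,280:322]<70)[0]; print(r,i.min()+280,i.max()+280) if len(i) else 0
E
```

```text
28.4 F [-0.8 -0.  -0.3] M [ 0.04 -0.02  0.04] p [ 494.93 -132.57  202.56] yaw 47.30937722248914 w 0.0851778581826781 j [ 0.62  0.42 -0.64  1.89  0.31  0.94  0.67]
28.5 [ 0.49516628 -0.13100647  0.20255264] [-0.1471017   0.17295875 -0.21837243] 0.08507843049968239
(np.float64(299.60348364787217), np.float64(211.27614971085123))
206 291 307
207 290 309
208 289 311
209 288 312
210 288 312
211 288 312
212 287 312
213 287 312
214 287 312
215 287 312
216 287 312
217 287 312
218 288 312
219 287 311
220 287 311
221 287 310
```

View pics/x.png

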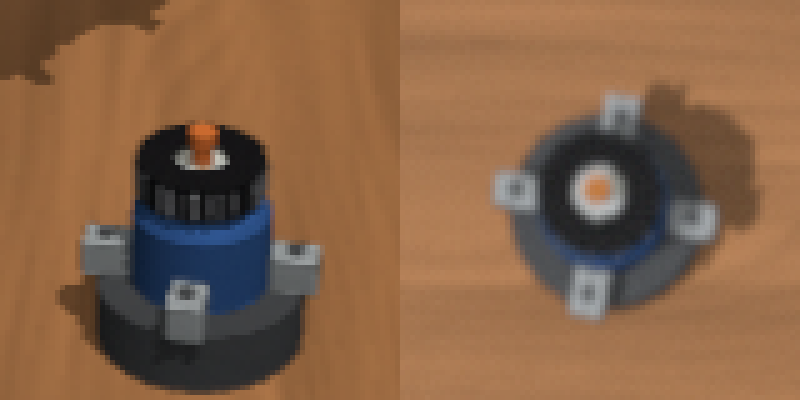

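View pics/side_t2.png

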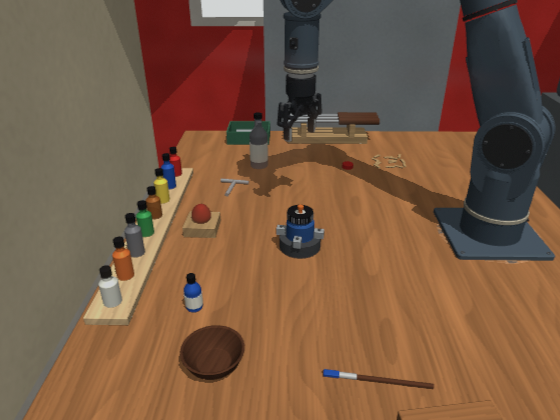

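The final view shows the ring level and centred on the pot (side view around (300, 215), top view around (264, 229)). The knob stands up through its hole, the arm is clear, and nothing else on the bench has moved.

```bash
python3 -c "
from workcell import *;print(finish_job())"
```

```text
the job is handed in; nothing more can be done
None
```

The pot is closed and handed in after about 28.5 s of the 72 s allowed; the hand-in gave no verdict.

- **Disk:** I centred it on the bench with two crosswise grips and lowered it into the mouth. It met the ledge at about the expected height, and pressing on gave a springy 8 N. I let go before fetching the ring, and the pictures showed it level.
- **Ring:** I centred it the same way. Its lugs landed on the thread about 3 mm above the rim's level. I followed it down clockwise at the thread's pitch, pushing with about 8 N, until the lip met the disk. I then turned on until it bit and the moment climbed to about 0.25 N m.
- **Last checks:** After letting go I gripped the ring again and turned it 2 degrees more. The moment rose at once to about 0.38 N m, near the top of the hand-tight range, so the clamp had held. By then the ring had drawn down roughly 1 mm past lip contact. The pictures after the final release show it level and centred, with the bystanders in place and the arm clear.

- **Forces off target:** The first touch of the ring on the thread reached about 20 N before I backed off. The push while screwing was at times slightly over the advised 8 N, up to 9.3 N. Both are far below the limits.
- **Not measured:** I could not measure the clamp force between ring and disk directly. I inferred it from the turning moment and the sink of the gasket.

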